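# Load the engraver's feed rack in job order

### The arm

A 6-joint arm with a two-finger parallel gripper is mounted at the origin on the work surface. World frame = base frame: x ahead of the robot, y to its left, z up, the work surface at z = 0. Lengths are in mm, angles in degrees, forces in N, time in s.
With the tool pointing down it reaches from about 350 to 850 mm from the base axis. Payload 8.1 kg.
Tool frame: the origin (TCP) lies between the finger pads; the fingertips stand ahead of it and the grasp point (between the pads) lies 2 mm behind it (nose_length is the z of the fingertips in the tool frame, in mm); z points along the fingers, y is the direction in which the jaws open and shut (so a half turn about z gives the same grasp; the last joint's range is limited). The gripper opens to 85 mm and grips with 20 to 120 N. Pads are 22 mm wide; open, the fingers measure 114 mm over their backs; the gripper's body (76 mm by 85 mm) begins 54 mm behind the grasp point. The pads swing forward as they close: fully open they stand 13 mm farther back than shut.
Start: joints at [-75.539, 7.471, 85.268, -0, 87.261, -4.893], TCP at [198.867, -566.089, 223.392] pointing down, gripper open.
Joint ranges: [-169.43, 169.43], [-51.17, 129.36], [1.28, 143.12], [-76.62, 256.62], [0, 156.53], [-152.29, 152.29]. Speed limits (degrees/s): [136.94, 136.94, 159.86, 180, 180, 180].

### API

Orientations are given as [roll, pitch, yaw] about the fixed x, y, z axes, in that order (R = Rz(yaw) Ry(pitch) Rx(roll)).
In Python, from bench import * gives the robot as it stands.
- The arm moves only by the tool jog_arm, never from a script. Its argument "plan" is a list of rows, each a list of 3 entries, a list of its own where there are three numbers: the turn, a rotation vector about the tool's x, y, z in degrees, then the shift along the tool's x, y, z in m, then the gripper's target within -1 to 1 (fully open at 1, half-way at 0, shut at -1). A call has 1 to 12 rows; each row is the pose to reach, as a shift and turn from the pose commanded when the call began, along the tool's axes at that moment; what a row does not reach only later rows make up. A row lasts 1/8 s, in which the tool goes at most 62.5 mm and 10.7 degrees, less where a joint would pass 70% of its speed; a pose out of reach is approached as far as the arm can. A call with a gripper value outside its range is refused whole. The fingers move at their own pace and stop on an object; "force" is the grip in N (left out, the last holds). Time passes only in rows, so rows that repeat a pose let the fingers close. It gives the time, the measured TCP pose, the force and the opening at its end, in the units of the state.
- sense(): the state, without advancing time (a new reading comes with each control period).
- snapshot(name): name is "side" or "top" or "wrist"; returns (picture, depth): 420x560x3 uint8, blue, green, red; 420x560 float32, mm along the optical axis (not along the pixel's ray), 0 where there is no reading.
- camera_info(name): a dict with "fov_y" (degrees; the focal length in pixels is half the picture's height over the tangent of half this angle, whatever the lens; pixels are square), "cx", "cy" (the principal point, pixels), "dist_coeffs" ([k1, k2, p1, p2, k3] as OpenCV has them; the pictures are not rectified), "origin" and "orientation" of the camera in the world. Camera axes: x right, y down, z forward; pixel columns grow to the right and rows downward; lengths in mm; the calibration is good to about 2 mm. A picture is of the moment at which its call begins: read the wrist's pose just before it. camera_info takes no time and is no camera call; for the wrist camera it gives the pose at the moment of the call.
- hand_in(): hands the job in, once; it reports no verdict.
The state is a dict: "time": time; "joint_pos": joint angles; "qd": joint speeds; "joint_efforts": joint torques, N m; "tool_pos": TCP position; "tcp_rot": TCP orientation; "ft_force": force on the tool from outside, world axes, zero at the start; "wrist_torque": the same for the moment, N m; "finger_gap": finger opening in mm.
Only numpy, scipy, OpenCV 4.12 (cv2) and the standard library are available. Lean on these libraries where they do the work, as an engineer would, in place of code of your own. Each camera call takes 0.05 s, during which the arm holds its last target.

### The job

The next batch for the laser engraver - a flask, a tumbler, a lidded jar and a hip flask - stands in the plywood order rack in job order, left to right as seen from the robot's base. Move the pieces into the aluminium feed rack so that they stand there upright in the same left-to-right order, one in each place: work one piece at a time from the left end, setting each one down in its place (not dropping it) and letting go before you take the next. Leave the other things on the bench where they are.

Things in the scene. Friction and masses are not known exactly. Their poses are not given: they have to be found in the camera images.
- order_rack: full rack: low plywood tray, 332 x 96 mm, fixed. Origin: centre of its underside; z up, +y along the row to the LEFT as seen from the robot's base, +x away from the robot; turned up to 20 deg, on either side. 4 places at y = +120, +40, -40, -120 mm (left to right), 74 (y) x 80 mm inside; their floor is 8 mm up, walls rise to 42, ends to 54 mm. Each holds one piece, in any order
- feed_rack: empty rack: aluminium plate, black pads, round steel rails, 336 x 100 mm, fixed, beside the order rack. Origin: centre of its underside; z up, +y along the row to the LEFT as seen from the robot's base; turned up to 20 deg. 4 places at y = +120, +40, -40, -120 mm (left to right), x = 0, each 74 (y) x 78 mm inside; floor 8 mm up, rails and bars rise to 42, ends to 50 mm
- flask: slim straight insulated flask, brushed steel with a black cap on top: 46 mm in diameter, 122 mm tall (cap: the top 26 mm, does not turn), 0.22 kg. Origin at the centre of its underside, z up along its axis
- tumbler: open steel drinking tumbler, empty, slightly tapered: 49 mm in diameter at the foot, 57 mm at the rim, 98 mm tall, 3 mm wall, 0.15 kg. Origin at the centre of its underside, z up
- jar: squat steel jar with a brown wooden lid pressed on: body 54 mm in diameter, lid 56 mm in diameter and the top 26 mm, 86 mm tall in all, 0.24 kg; can be lifted by the lid. Origin at the centre of its underside, z up
- hip_flask: flat rectangular steel hip flask, standing: 26 mm thick (its x), 54 mm wide (its y, along the row at the start), body 92 mm tall, small round dark cap 20 mm in diameter on top to 109 mm, 0.17 kg. Origin at the centre of its underside, z up
- marker: bystander: grey marker pen with black cap, 132 mm long, 17 mm thick, lying between the two racks. Origin at mid-length on its underside, x along the pen; rests on the bench; leave it alone
- tape: bystander: roll of pale masking tape lying flat, 100 mm in diameter, 25 mm high, beyond the racks. Origin at the centre of its underside; rests on the bench; leave it alone
- offcuts: bystander: small stack of four plywood offcuts, about 85 x 60 mm, 24 mm high, beyond the racks. Origin at the centre of its underside; rests on the bench; leave it alone
- brush: bystander: dusting brush about 170 mm long, lying beyond the right-hand rack. Origin at the centre of its underside, x along the brush; rests on the bench; leave it alone
There are look-alikes about, which are no part of the job. What is shaped like the jar but red or turquoise is not meant. What is shaped like the hip_flask but blue or green is not meant.

How it is judged (in metres and radians):
At the end, for the whole second after the job is handed in: every place of the feed rack holds one of the four pieces, in the order in which they stood in the order rack (left stays left): underside on the rack's floor (within 6 mm), within 20 mm of the place's centre along the row and 30 mm across it, upright within 0.1 rad, released and at rest ((y of flask in the frame of feed_rack between 0.1 and 0.14 m or y of tumbler in the frame of feed_rack between 0.1 and 0.14 m or y of jar in the frame of feed_rack between 0.1 and 0.14 m or y of hip_flask in the frame of feed_rack between 0.1 and 0.14 m) and (y of flask in the frame of feed_rack between 0.02 and 0.06 m or y of tumbler in the frame of feed_rack between 0.02 and 0.06 m or y of jar in the frame of feed_rack between 0.02 and 0.06 m or y of hip_flask in the frame of feed_rack between 0.02 and 0.06 m) and (y of flask in the frame of feed_rack between -0.06 and -0.02 m or y of tumbler in the frame of feed_rack between -0.06 and -0.02 m or y of jar in the frame of feed_rack between -0.06 and -0.02 m or y of hip_flask in the frame of feed_rack between -0.06 and -0.02 m) and (y of flask in the frame of feed_rack between -0.14 and -0.1 m or y of tumbler in the frame of feed_rack between -0.14 and -0.1 m or y of jar in the frame of feed_rack between -0.14 and -0.1 m or y of hip_flask in the frame of feed_rack between -0.14 and -0.1 m) and x of flask in the frame of feed_rack between -0.03 and 0.03 m and x of tumbler in the frame of feed_rack between -0.03 and 0.03 m and x of jar in the frame of feed_rack between -0.03 and 0.03 m and x of hip_flask in the frame of feed_rack between -0.03 and 0.03 m and z of flask in the frame of feed_rack between 0.003 and 0.014 m and z of tumbler in the frame of feed_rack between 0.003 and 0.014 m and z of jar in the frame of feed_rack between 0.003 and 0.014 m and z of hip_flask in the frame of feed_rack between 0.003 and 0.014 m and angle between each of flask, tumbler, jar, hip_flask's own z axis and vertical below 0.1 rad and linear speed of each of flask, tumbler, jar, hip_flask below 0.03 m/s and contact force between the fingers and flask below 0.05 N and contact force between the fingers and tumbler below 0.05 N and contact force between the fingers and jar below 0.05 N and contact force between the fingers and hip_flask below 0.05 N); the robot touches nothing.
It fails at once if a piece is taken from the order rack before its left-hand neighbour stands in the feed rack, or a piece already placed is taken out again (not (((y of flask in the frame of order_rack between 0.01 and 0.07 m and z of flask in the frame of order_rack between 0.003 and 0.03 m) or (y of tumbler in the frame of order_rack between 0.01 and 0.07 m and z of tumbler in the frame of order_rack between 0.003 and 0.03 m) or (y of jar in the frame of order_rack between 0.01 and 0.07 m and z of jar in the frame of order_rack between 0.003 and 0.03 m) or (y of hip_flask in the frame of order_rack between 0.01 and 0.07 m and z of hip_flask in the frame of order_rack between 0.003 and 0.03 m)) or ((y of flask in the frame of feed_rack between 0.09 and 0.15 m and z of flask in the frame of feed_rack between 0.003 and 0.03 m) or (y of tumbler in the frame of feed_rack between 0.09 and 0.15 m and z of tumbler in the frame of feed_rack between 0.003 and 0.03 m) or (y of jar in the frame of feed_rack between 0.09 and 0.15 m and z of jar in the frame of feed_rack between 0.003 and 0.03 m) or (y of hip_flask in the frame of feed_rack between 0.09 and 0.15 m and z of hip_flask in the frame of feed_rack between 0.003 and 0.03 m))) or not (((y of flask in the frame of order_rack between -0.07 and -0.01 m and z of flask in the frame of order_rack between 0.003 and 0.03 m) or (y of tumbler in the frame of order_rack between -0.07 and -0.01 m and z of tumbler in the frame of order_rack between 0.003 and 0.03 m) or (y of jar in the frame of order_rack between -0.07 and -0.01 m and z of jar in the frame of order_rack between 0.003 and 0.03 m) or (y of hip_flask in the frame of order_rack between -0.07 and -0.01 m and z of hip_flask in the frame of order_rack between 0.003 and 0.03 m)) or ((y of flask in the frame of feed_rack between 0.01 and 0.07 m and z of flask in the frame of feed_rack between 0.003 and 0.03 m) or (y of tumbler in the frame of feed_rack between 0.01 and 0.07 m and z of tumbler in the frame of feed_rack between 0.003 and 0.03 m) or (y of jar in the frame of feed_rack between 0.01 and 0.07 m and z of jar in the frame of feed_rack between 0.003 and 0.03 m) or (y of hip_flask in the frame of feed_rack between 0.01 and 0.07 m and z of hip_flask in the frame of feed_rack between 0.003 and 0.03 m))) or not (((y of flask in the frame of order_rack between -0.15 and -0.09 m and z of flask in the frame of order_rack between 0.003 and 0.03 m) or (y of tumbler in the frame of order_rack between -0.15 and -0.09 m and z of tumbler in the frame of order_rack between 0.003 and 0.03 m) or (y of jar in the frame of order_rack between -0.15 and -0.09 m and z of jar in the frame of order_rack between 0.003 and 0.03 m) or (y of hip_flask in the frame of order_rack between -0.15 and -0.09 m and z of hip_flask in the frame of order_rack between 0.003 and 0.03 m)) or ((y of flask in the frame of feed_rack between -0.07 and -0.01 m and z of flask in the frame of feed_rack between 0.003 and 0.03 m) or (y of tumbler in the frame of feed_rack between -0.07 and -0.01 m and z of tumbler in the frame of feed_rack between 0.003 and 0.03 m) or (y of jar in the frame of feed_rack between -0.07 and -0.01 m and z of jar in the frame of feed_rack between 0.003 and 0.03 m) or (y of hip_flask in the frame of feed_rack between -0.07 and -0.01 m and z of hip_flask in the frame of feed_rack between 0.003 and 0.03 m)))).
It fails at once if a piece is dropped: it falls free of the fingers at over 0.7 m/s (a fall of 25 mm) ((linear speed of flask above 0.7 m/s and contact force between the fingers and flask below 0.01 N) or (linear speed of tumbler above 0.7 m/s and contact force between the fingers and tumbler below 0.01 N) or (linear speed of jar above 0.7 m/s and contact force between the fingers and jar below 0.01 N) or (linear speed of hip_flask above 0.7 m/s and contact force between the fingers and hip_flask below 0.01 N)).
It fails at once if a piece is knocked over (tilted by more than 1 rad) (angle between any of flask, tumbler, jar, hip_flask's own z axis and vertical above 1 rad).
It fails at once if a bystander (marker, tape, offcuts, brush) is moved by more than 30 mm (distance of any of marker, tape, offcuts, brush from where it was at the start of the episode above 0.03 m).
It also fails if it takes over 128 s, if anything falls off the work surface, if the arm or the gripper's body presses on something with over 40 N, if the wrist force passes 120 N, or if a joint passes its speed limit or range.

## Working session

There is one attempt and no reset: what is moved stays moved. The work goes in short steps, Python scripts to look and compute and a tool call to move; the robot and the scene stay as the last step left them, time stands still between calls to the robot, and variables do not carry over. Pictures are saved under pics/ and viewed, and the job is handed in when it is done.

Besides the shell and the picture viewer there is one more tool, called after "Emit:" by a JSON object that holds its "op" and its "data", one argument or row to a line. jog_arm: Moves the arm, as the interface text tells. Its arguments: {"type":"object","properties":{"plan":{"type":"array","items":{"type":"array"}},"force":{"type":"number"}},"required":["plan"]}

```bash
mkdir -p pics; ls; python3 - <<'E'
from bench import *
import cv2
print(sense())
for n in ["side","top","wrist"]:
    i=camera_info(n); print(n,i)
for n in ["side","top"]:
    p,d=snapshot(n); cv2.imwrite(f"pics/{n}0.png",p)
    import numpy as np; np.save(f"pics/{n}0.npy",d)
E
```

```text
pics
{'time': 0.0, 'joint_pos': array([-7.55392744e+01,  7.51441983e+00,  8.53279815e+01, -1.54113096e-03,
        8.72619703e+01, -4.89247841e+00]), 'qd': array([-0.01169749, -0.04462124, -0.09671345, -0.10200217, -0.0378557 ,
       -0.04105846]), 'joint_efforts': array([-4.68493708e-04, -5.69383979e+01, -5.00555992e+01, -1.67767994e-04,
        1.45286802e-02, -3.36060992e-06]), 'tool_pos': array([ 198.71252353, -565.55029327,  222.36406052]), 'tcp_rot': array([-1.79895877e+02, -7.36781746e-03,  1.93532724e+01]), 'ft_force': array([0.48229883, 0.84262716, 0.61880039]), 'wrist_torque': array([-0.00633313, -0.00657226, -0.00188339]), 'finger_gap': 85.36900366640185}
side {'fov_y': 44.951149470083806, 'cx': 280.87019633046907, 'cy': 209.03797971204864, 'dist_coeffs': array([-0.17760956,  0.        ,  0.        ,  0.        ,  0.        ]), 'origin': array([430.83522225, 979.61829256, 685.64040739]), 'orientation': array([-124.07465718,    0.36454029, -170.80561953])}
top {'fov_y': 46.821326369015914, 'cx': 278.03671078032227, 'cy': 206.54433086029195, 'dist_coeffs': array([-0.00338994,  0.        ,  0.        ,  0.        ,  0.        ]), 'origin': array([ 444.44229541,   67.26216946, 1100.06330948]), 'orientation': array([-171.98153504,   -0.57385922,  -89.10937772])}
wrist {'fov_y': 63.31137431903025, 'cx': 278.86924666485896, 'cy': 207.14057496607137, 'dist_coeffs': array([-0.02040966,  0.        ,  0.        ,  0.        ,  0.        ]), 'origin': array([ 277.71527838, -537.85005041,  371.91096678]), 'orientation': array([ 1.61094568e+02,  5.30627700e-02, -7.07253170e+01])}
```

View pics/top0.png

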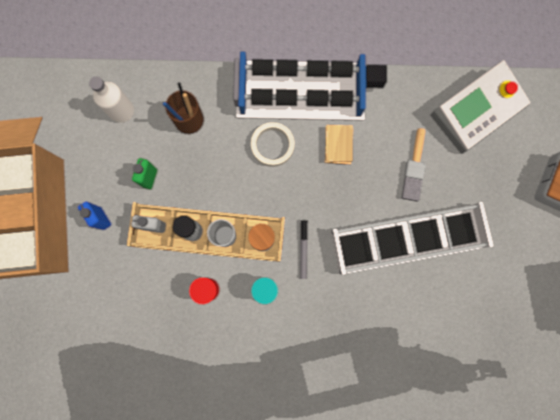

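View pics/side0.png

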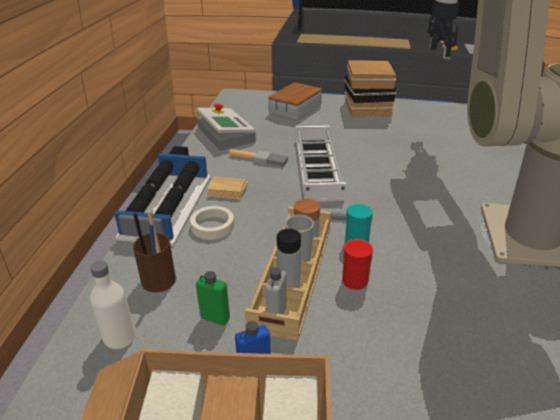

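The top view has image-up as +x and image-left as +y. In the order rack, left to right, I see the steel hip flask (147,223), flask (185,228), tumbler (222,233) and wooden-lid jar (261,237). The look-alikes stand outside it: red (203,290), turquoise (264,290), green (145,173) and blue (95,215). The feed rack is at about (412,238). Next I'll measure.

```bash
cat > h.py <<'E'
import numpy as np, cv2
from scipy.spatial.transform import Rotation as Ro
from bench import *
def KD(i):
    f=210/np.tan(np.radians(i["fov_y"]/2)); return np.array([[f,0,i["cx"]],[0,f,i["cy"]],[0,0,1]]),np.array(i["dist_coeffs"])
def cloud(d,i):
    K,D=KD(i); v,u=np.mgrid[0:420,0:560]
    r=cv2.undistortPoints(np.stack([u,v],-1).reshape(-1,1,2).astype(float),K,D).reshape(420,560,2)
    P=np.dstack([r,np.ones((420,560))])*d[...,None]
    R=Ro.from_euler('xyz',i["orientation"],degrees=True).as_matrix()
    W=P@R.T+i["origin"]; W[d<=0]=np.nan; return W
def proj(P,i):
    K,D=KD(i); R=Ro.from_euler('xyz',i["orientation"],degrees=True).as_matrix()
    return cv2.projectPoints((np.atleast_2d(P)-i["origin"])@R,np.zeros(3),np.zeros(3),K,D)[0].reshape(-1,2)
E
python3 - <<'E'
from h import *
d=np.load("pics/top0.npy"); W=cloud(d,camera_info("top")); np.save("pics/Wtop.npy",W)
p=cv2.imread("pics/top0.png")
for n,(u0,v0,u1,v1) in dict(order=(120,195,295,270),feed=(325,195,500,280)).items():
    cv2.imwrite(f"pics/c_{n}.png",cv2.resize(p[v0:v1,u0:u1],None,fx=4.5,fy=4.5,interpolation=cv2.INTER_CUBIC))
def w(u,v): return W[v,u].round(0)
print("bench z",[w(u,v)[2] for u,v in [(100,350),(320,150),(320,300),(450,300),(400,180)]])
print([w(*q) for q in [(147,223),(152,222),(184,226),(222,233),(261,237),(203,290),(412,238)]])
# objects by height
for n,(u0,v0,u1,v1) in dict(order=(120,195,295,270),feed=(325,195,500,280)).items():
    Q=W[v0:v1,u0:u1].reshape(-1,3); 
    m=(Q[:,2]>25)&(Q[:,2]<60); c=Q[m][:,:2].astype(np.float32); print(n,m.sum(),cv2.minAreaRect(c))
    m=(Q[:,2]>60); print(m.sum())
    if n=="order":
        for lo in (60,): 
            lab,k=cv2.connectedComponents((W[...,2]>60).astype(np.uint8))[:2]
            for j in range(1,lab):
                S=W[k==j]
                if len(S)>15: print(j,len(S),np.median(S,0).round(),np.percentile(S,98,0).round(),S[S[:,2]>S[:,2].max()-8].mean(0).round(1))
E
```

```text
bench z [np.float64(1.0), np.float64(2.0), np.float64(-1.0), np.float64(-1.0), np.float64(-1.0)]
[array([545., 327., 112.]), array([549., 320., 100.]), array([539., 248., 130.]), array([536., 184.,  11.]), array([522.,  94.,  92.]), array([411., 212.,  82.]), array([ 529., -236.,   42.])]
order 1905 ((536.7136840820312, 213.54330444335938), (333.4695739746094, 95.96582794189453), 85.3428726196289)
1734
1 583 [875. 148.  69.] [937. 162.  74.] [876.6 148.7  69.5]
2 749 [ 890. -135.   69.] [ 934. -119.   73.] [ 885.9 -140.8   69.5]
3 288 [909. 100.  66.] [926. 123.  72.] [911.5  99.8  67.4]
4 293 [909.  44.  66.] [925.  69.  71.] [911.   44.2  67.5]
5 298 [909. -26.  66.] [927.  -1.  71.] [911.  -26.6  67.5]
6 285 [909. -80.  66.] [926. -57.  71.] [910.8 -80.3  67.3]
7 1673 [ 861. -385.   65.] [ 923. -305.   79.] [ 868.4 -451.7   78.8]
9 959 [811. 419. 115.] [841. 450. 171.] [820.3 428.8 169.4]
12 667 [798. 266.  90.] [835. 303. 158.] [805.3 269.  157.7]
13 299 [840.  99.  66.] [856. 123.  71.] [842.   99.   67.6]
14 288 [840.  44.  66.] [857.  68.  71.] [841.   44.5  68.1]
15 301 [839. -26.  66.] [856.  -1.  71.] [841.6 -25.8  67.4]
16 287 [840. -80.  67.] [857. -57.  71.] [840.9 -80.8  67.7]
32 7934 [586. 578. 114.] [758. 636. 141.] [587.3 559.2 139.7]
37 403 [657. 348.  90.] [684. 367. 112.] [660.5 353.  109. ]
38 307 [ 647. -546.   64.] [ 696. -529.   69.] [ 648.5 -544.7   65.1]
39 417 [564. 451.  90.] [590. 475. 110.] [566.  456.7 108.3]
40 383 [547. 330.  99.] [562. 360. 118.] [548.8 335.8 116.7]
41 523 [537. 244. 129.] [559. 268. 133.] [539.3 249.1 129.5]
42 264 [536. 184. 100.] [556. 202. 109.] [531.7 176.9 105.9]
43 563 [522.  92.  93.] [547. 117.  97.] [523.6  92.6  94.1]
46 604 [411. 211.  86.] [436. 236.  89.] [410.8 211.7  85.9]
47 569 [413.  84.  85.] [438. 108.  89.] [412.7  84.3  85.7]
feed 1928 ((530.04248046875, -234.9336395263672), (99.79583740234375, 337.6966247558594), 11.379596710205078)
0
```

```bash
python3 -c "
import cv2,numpy as np
a=cv2.imread('pics/c_order.png');b=cv2.imread('pics/c_feed.png')
w=max(a.shape[1],b.shape[1])
cv2.imwrite('pics/c_both.png',np.vstack([cv2.copyMakeBorder(x,0,0,0,w-x.shape[1],0) for x in (a,b)])[:, :])
print(a.shape,b.shape)"
```

```text
(338, 788, 3) (382, 788, 3)
```

View pics/c_order.png

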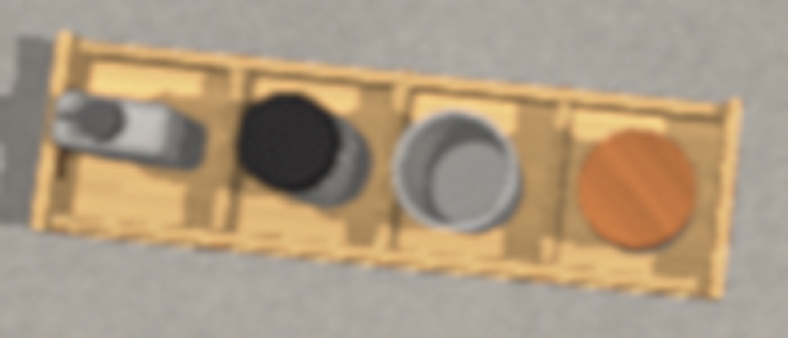

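View pics/c_feed.png

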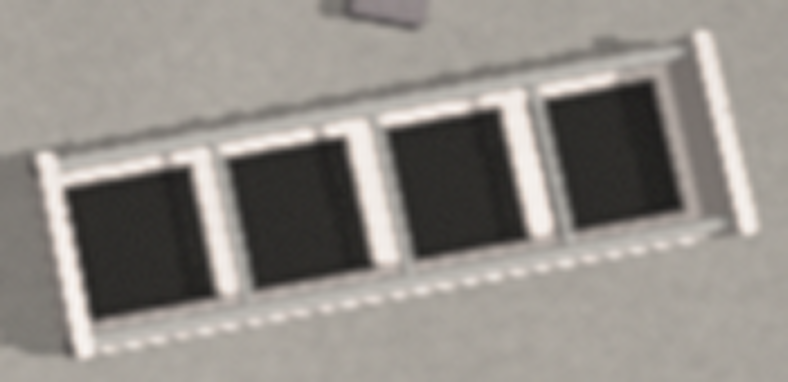

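```bash
python3 - <<'E'
import bench
print([n for n in dir(bench) if not n.startswith('__')])
print(getattr(bench,'nose_length',None))
from h import *
for c,y in(((536.7,213.5),-4.66),((530.,-235.),11.38)):
    a=np.radians(y)
    P=[[c[0]-s*np.sin(a),c[1]+s*np.cos(a),8] for s in(120,40,-40,-120)]
    print(np.round(P,1).tolist(),proj(P,camera_info("top")).round(0).tolist())
E
```

```text
['PlanningError', 'camera_info', 'hand_in', 'nose_length', 'sense', 'snapshot']
17.0
[[546.4, 333.1, 8.0], [539.9, 253.4, 8.0], [533.5, 173.6, 8.0], [527.0, 93.9, 8.0]] [[156.0, 227.0], [191.0, 231.0], [227.0, 234.0], [262.0, 238.0]]
[[506.3, -117.4, 8.0], [522.1, -195.8, 8.0], [537.9, -274.2, 8.0], [553.7, -352.6, 8.0]] [[356.0, 248.0], [390.0, 242.0], [425.0, 236.0], [459.0, 229.0]]
```

The order-rack crop shows, left to right: bare-steel hip flask with a dark cap, black-capped flask, open tumbler and brown wooden-lid jar. The coloured look-alikes are all outside the rack. The feed-rack crop shows four empty black pads. The measured rack sizes (333x96 and 338x100) match the given ones. Next I'll work out the move to above the hip flask.

```bash
cat >> h.py <<'E'
def go(x,y,z,psi,frm=None):
    """tool-axes shift (m) and turn (deg about tool z) to TCP target pointing down"""
    s=sense() if frm is None else None
    p=s["tool_pos"] if frm is None else np.array(frm[:3]); 
    R=Ro.from_euler('xyz',s["tcp_rot"] if frm is None else [180,0,frm[3]],degrees=True)
    T=Ro.from_euler('xyz',[180,0,psi],degrees=True)
    print("turn",np.degrees((R.inv()*T).as_rotvec()).round(1).tolist(),"shift",(R.inv().apply(np.array([x,y,z])-p)/1000).round(4).tolist())
E
python3 - <<'E'
from h import *
go(546,333,250,85.34,(198.867,-566.089,223.392,19.35)); go(546,333,250,85.34)
E
```

```text
turn [0.0, 0.0, -66.0] shift [0.6254, -0.7333, -0.0266]
turn [-0.1, -0.1, -66.0] shift [0.6255, -0.7327, -0.0262]
```

Emit:
{"op": "jog_arm", "data": {
  "plan": [
    [[0, 0, -66], [0.6254, -0.7333, -0.0266], 1],
    [[0, 0, -66], [0.6254, -0.7333, -0.0266], 1],
    [[0, 0, -66], [0.6254, -0.7333, -0.0266], 1],
    [[0, 0, -66], [0.6254, -0.7333, -0.0266], 1],
    [[0, 0, -66], [0.6254, -0.7333, -0.0266], 1],
    [[0, 0, -66], [0.6254, -0.7333, -0.0266], 1],
    [[0, 0, -66], [0.6254, -0.7333, -0.0266], 1],
    [[0, 0, -66], [0.6254, -0.7333, -0.0266], 1],
    [[0, 0, -66], [0.6254, -0.7333, -0.0266], 1],
    [[0, 0, -66], [0.6254, -0.7333, -0.0266], 1],
    [[0, 0, -66], [0.6254, -0.7333, -0.0266], 1],
    [[0, 0, -66], [0.6254, -0.7333, -0.0266], 1]
  ],
  "force": 50
}}

```text
time: 1.6
tool_pos: [469.0, 135.5, 243.9]
tcp_rot: [180.0, 0.0, 85.4]
ft_force: [0.9, -0.9, 0.6]
finger_gap: 85.7
```

```bash
python3 - <<'E'
from h import *
go(546,333,250,85.34)
i=camera_info("wrist");p,d=snapshot("wrist"); cv2.imwrite("pics/w1.png",p); W=cloud(d,i)
E
```

```text
turn [0.0, 0.0, 0.0] shift [0.203, 0.0608, -0.0061]
```

View pics/w1.png

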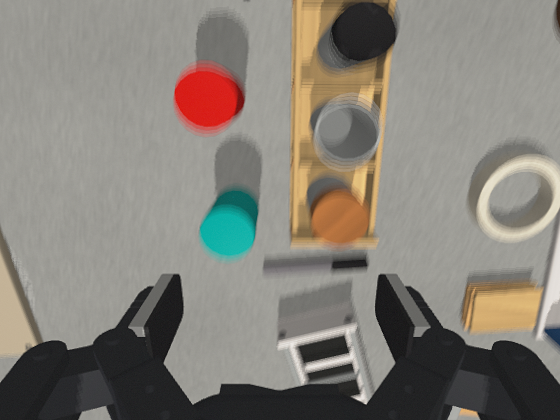

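The wrist view, slightly blurred by motion, shows the flask (363,30), tumbler (347,130), jar (340,217) and the look-alikes. I'll stop at y≈250 for a sharp look at the hip flask.

Emit:
{"op": "jog_arm", "data": {
  "plan": [
    [[0, 0, 0], [0.06, 0.035, -0.006], 1],
    [[0, 0, 0], [0.11, 0.0608, -0.006], 1],
    [[0, 0, 0], [0.11, 0.0608, -0.006], 1],
    [[0, 0, 0], [0.11, 0.0608, -0.006], 1]
  ]
}}

```text
time: 2.15
tool_pos: [537.9, 237.9, 249.1]
tcp_rot: [-179.9, 0.1, 85.4]
ft_force: [0.5, -0.4, 0.7]
finger_gap: 85.2
```

```bash
python3 - <<'E'
from h import *
s=sense();print(s["tool_pos"],s["tcp_rot"],s["qd"].round(1))
i=camera_info("wrist");p,d=snapshot("wrist"); cv2.imwrite("pics/w2.png",p); W=cloud(d,i); np.save("pics/W2.npy",W)
m=((W[...,2]>62)&(W[...,1]>60)&(W[...,1]<380)&(W[...,0]>480)&(W[...,0]<600)).astype(np.uint8)
n,k=cv2.connectedComponents(m)
for j in range(1,n):
    S=W[k==j]
    if len(S)>80:
        T=S[S[:,2]>np.percentile(S[:,2],98)-8]
        v,u=np.where(k==j)
        print(len(S),(u.mean().round(),v.mean().round()),"zmax",S[:,2].max().round(1),"minmax top",T.min(0).round(),T.max(0).round(),"body 70-98",S[(S[:,2]<98)].min(0).round(),S[(S[:,2]<98)].max(0).round() )
E
```

```text
[537.85089347 237.90169827 249.11424041] [-1.79897895e+02  6.25535309e-02  8.53953205e+01] [-1.3 -2.7  0.8 -0.1  0.1 -0. ]
2083 (np.float64(282.0), np.float64(69.0)) zmax 118.3 minmax top [538. 327. 109.] [558. 352. 118.] body 70-98 [533. 309.  91.] [563. 364.  98.]
2802 (np.float64(279.0), np.float64(176.0)) zmax 131.3 minmax top [516. 228. 122.] [561. 273. 131.] body 70-98 [518. 254.  62.] [561. 273.  98.]
2259 (np.float64(275.0), np.float64(247.0)) zmax 107.4 minmax top [500. 148.  98.] [556. 205. 107.] body 70-98 [502. 150.  62.] [556. 204.  98.]Traceback (most recent call last):
  File "<stdin>", line 11, in <module>
    return umr_minimum(a, axis, None, out, keepdims, initial, where)
ValueError: zero-size array to reduction operation minimum which has no identity
```

View pics/w2.png

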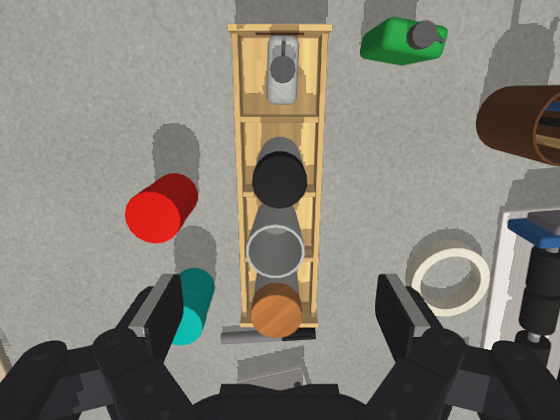

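The sharp view shows hip flask (282,69), flask (279,176), tumbler (275,247) and jar (277,310). The heights agree (118/131/107). The hip flask centre is at about (548,337) and its faces are aligned with the row.

```bash
python3 - <<'E'
from h import *
go(548,337,250,85.34);go(548,337,79,85.34)
W=np.load("pics/W2.npy");S=W[285:340,240:310].reshape(-1,3);T=S[(S[:,2]>85)&(S[:,2]<100)];print("jar",T.min(0),T.max(0))
E
```

```text
turn [-0.0, 0.0, 0.0] shift [0.1001, 0.0019, -0.0002]
turn [-0.0, 0.0, 0.0] shift [0.1002, 0.002, 0.1708]
jar [494.82338815  65.90913902  85.02664594] [550.03420133 121.3971443   95.33328868]
```

Emit:
{"op": "jog_arm", "data": {
  "plan": [
    [[0, 0, 0], [0.05, 0.002, 0], 1],
    [[0, 0, 0], [0.1, 0.002, 0], 1],
    [[0, 0, 0], [0.1, 0.002, 0], 1],
    [[0, 0, 0], [0.1, 0.002, 0.05], 1],
    [[0, 0, 0], [0.1, 0.002, 0.1], 1],
    [[0, 0, 0], [0.1, 0.002, 0.14], 1],
    [[0, 0, 0], [0.1, 0.002, 0.16], 1],
    [[0, 0, 0], [0.1, 0.002, 0.17], 1],
    [[0, 0, 0], [0.1, 0.002, 0.17], 1]
  ]
}}

```text
time: 3.32
tool_pos: [549.0, 337.4, 81.1]
tcp_rot: [179.9, -0.0, 85.3]
ft_force: [-0.2, 0.4, 0.2]
finger_gap: 85.3
```

```bash
python3 - <<'E'
from h import *
print(sense()["tool_pos"],sense()["time"])
p,d=snapshot("wrist"); q,e=snapshot("side"); cv2.imwrite("pics/w3.png",np.hstack([p[::1],q])[:, :] if 0 else cv2.resize(np.hstack([p,q]),(800,300)))
E
```

```text
[549.02031778 337.36827154  81.12334099] 3.325
```

View pics/w3.png

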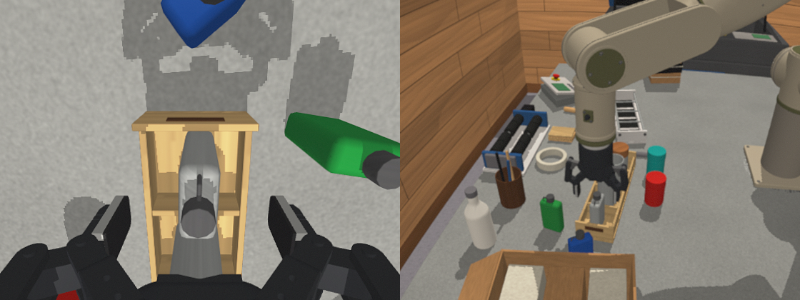

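The hip flask stands centred between the open fingers, and the blue and green look-alikes are clear of them. Closing.

Emit:
{"op": "jog_arm", "data": {
  "plan": [
    [[0, 0, 0], [0, 0, 0], -1],
    [[0, 0, 0], [0, 0, 0], -1],
    [[0, 0, 0], [0, 0, 0], -1],
    [[0, 0, 0], [0, 0, 0], -1],
    [[0, 0, 0], [0, 0, 0], -1],
    [[0, 0, 0], [0, 0, 0], -1],
    [[0, 0, 0], [0, 0, 0], -1],
    [[0, 0, 0], [0, 0, 0], -1]
  ],
  "force": 50
}}

```text
time: 4.42
tool_pos: [548.7, 337.8, 80.6]
tcp_rot: [180.0, -0.0, 85.4]
ft_force: [-0.1, 0.4, 5.3]
finger_gap: 24.6
```

Emit:
{"op": "jog_arm", "data": {
  "plan": [
    [[0, 0, 0], [0, 0, -0.015], -1],
    [[0, 0, 0], [0, 0, -0.05], -1],
    [[0, 0, 0], [0, 0, -0.095], -1],
    [[0, 0, 0], [0, 0, -0.135], -1],
    [[0, 0, 0], [0, 0, -0.155], -1],
    [[0, 0, 0], [0, 0, -0.155], -1],
    [[0, 0, 0], [0, 0, -0.155], -1]
  ]
}}

```text
time: 5.3
tool_pos: [547.5, 337.0, 232.6]
tcp_rot: [-179.8, 0.1, 85.4]
ft_force: [-0.0, 0.2, -2.6]
finger_gap: 24.5
```

```bash
python3 - <<'E'
from h import *
s=sense();print(s["tool_pos"],s["finger_gap"],s["ft_force"])
p,d=snapshot("side"); cv2.imwrite("pics/s4.png",p[:, 100:450])
go(506.3,-117.4,235,101.38)
E
```

```text
[547.51299428 337.03930352 232.58887727] 24.544061878078256 [-0.01540419  0.17067568 -2.58869699]
turn [-0.2, 0.1, -16.0] shift [-0.4562, -0.0041, -0.0017]
```

View pics/s4.png

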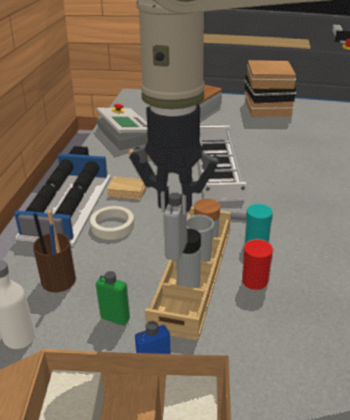

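The hip flask is held upright and clear of the rack, so I'll carry it across.

Emit:
{"op": "jog_arm", "data": {
  "plan": [
    [[0, 0, -1], [-0.02, 0, 0], -1],
    [[0, 0, -2], [-0.06, 0, 0], -1],
    [[0, 0, -4], [-0.11, 0, 0], -1],
    [[0, 0, -6], [-0.16, 0, 0], -1],
    [[0, 0, -8], [-0.21, 0, 0], -1],
    [[0, 0, -10], [-0.26, 0, 0], -1],
    [[0, 0, -12], [-0.31, 0, 0], -1],
    [[0, 0, -14], [-0.36, -0.002, 0], -1],
    [[0, 0, -16], [-0.41, -0.003, 0], -1],
    [[0, 0, -16], [-0.44, -0.004, 0], -1],
    [[0, 0, -16], [-0.456, -0.004, 0], -1],
    [[0, 0, -16], [-0.456, -0.004, 0], -1]
  ]
}}

```text
time: 6.85
tool_pos: [507.0, -116.8, 234.0]
tcp_rot: [-179.9, -0.1, 101.3]
ft_force: [0.5, 0.2, -1.4]
finger_gap: 25.1
```

```bash
python3 - <<'E'
from h import *
s=sense();print(s["tool_pos"],s["tcp_rot"],s["finger_gap"],s["ft_force"])
p,d=snapshot("wrist"); W=cloud(d,camera_info("wrist")); cv2.imwrite("pics/w5.png",p); np.save("pics/W5.npy",W)
p2,d2=snapshot("top"); cv2.imwrite("pics/t5.png",cv2.resize(p2[150:320,200:520],None,fx=2.4,fy=2.4))
go(506.3,-117.4,81,101.38)
E
```

```text
[ 507.03658567 -116.83261163  233.99159321] [-1.79915047e+02 -6.66970693e-02  1.01273097e+02] 25.099174619574015 [ 0.53143333  0.201937   -1.43665166]
turn [-0.0, -0.1, 0.0] shift [-0.0017, -0.0014, 0.1535]
```

View pics/w5.png

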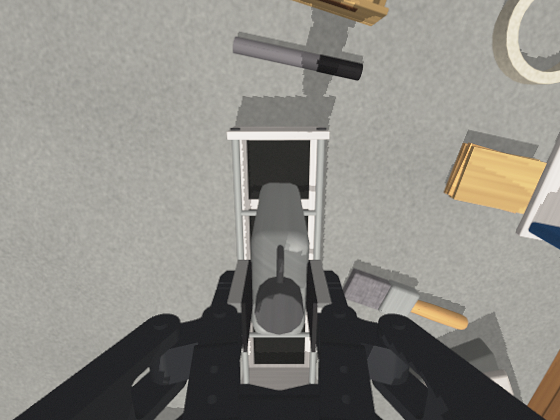

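View pics/t5.png

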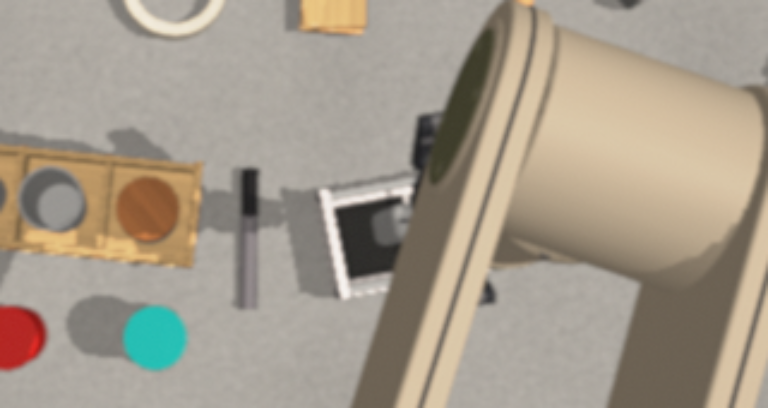

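The wrist view shows the left bar of the feed rack at (228..328,134) and the flask hanging straight over its slot. I'll check the frame with the wrist depth before lowering.

```bash
python3 - <<'E'
from h import *
W=np.load("pics/W5.npy"); a=np.radians(11.38); R=np.array([[np.cos(a),np.sin(a)],[-np.sin(a),np.cos(a)]])
L=(W[...,:2]-[530,-235])@R.T
reg=np.zeros((420,560),bool);reg[110:260,215:345]=1
z=W[...,2]
m=reg&(z>44)&(z<56); print("end bar",L[m].min(0),L[m].max(0),np.median(L[m],0),z[m].max())
for nm,u0,u1 in(("railL",220,255),("railR",305,340)):
    m=np.zeros_like(reg);m[150:230,u0:u1]=1; m&=(z>32)&(z<44); print(nm,np.median(L[m],0),np.percentile(L[m],[3,97],axis=0))
m=np.zeros_like(reg);m[195:225,225:260]=1
m=reg&(z>34)&(z<44)&(abs(L[...,0])<30)&(L[...,1]>60)&(L[...,1]<100);print("div",L[m].min(0),L[m].max(0)) if m.any() else 0
E
```

```text
end bar [-50.47208143 159.88020588] [ 49.08829317 168.2531603 ] [ -0.65996027 164.12242017] 51.91968117239725
railL [-42.44463001 103.0765579 ] [[-46.91420027  64.6055347 ]
 [-29.98032737 146.16745257]]
railR [ 41.92397589 104.96722458] [[ 32.65487426  65.13476112]
 [ 46.15059239 145.97552495]]
div [-29.96688424  77.73088979] [29.17491823 82.71501141]
```

Emit:
{"op": "jog_arm", "data": {
  "plan": [
    [[0, 0, 0], [-0.001, -0.001, 0.02], -1],
    [[0, 0, 0], [-0.001, -0.001, 0.06], -1],
    [[0, 0, 0], [-0.001, -0.001, 0.1], -1],
    [[0, 0, 0], [-0.001, -0.001, 0.125], -1],
    [[0, 0, 0], [-0.001, -0.001, 0.14], -1],
    [[0, 0, 0], [-0.001, -0.001, 0.148], -1],
    [[0, 0, 0], [-0.001, -0.001, 0.152], -1],
    [[0, 0, 0], [-0.001, -0.001, 0.153], -1],
    [[0, 0, 0], [-0.001, -0.001, 0.153], -1],
    [[0, 0, 0], [-0.001, -0.001, 0.153], -1]
  ]
}}

```text
time: 8.2
tool_pos: [507.2, -118.0, 82.7]
tcp_rot: [179.9, 0.0, 101.3]
ft_force: [-0.4, -0.5, -1.6]
finger_gap: 24.7
```

Emit:
{"op": "jog_arm", "data": {
  "plan": [
    [[0, 0, 0], [0, 0, 0.0015], -1],
    [[0, 0, 0], [0, 0, 0.0025], -1],
    [[0, 0, 0], [0, 0, 0.0025], -1],
    [[0, 0, 0], [0, 0, 0.0025], -1]
  ]
}}

```text
time: 8.7
tool_pos: [507.1, -117.9, 80.5]
tcp_rot: [180.0, 0.0, 101.4]
ft_force: [-0.9, 1.4, 5.1]
finger_gap: 24.6
```

Contact force is positive, so it is standing on the floor. Releasing, then rising.

Emit:
{"op": "jog_arm", "data": {
  "plan": [
    [[0, 0, 0], [0, 0, 0], -0.4],
    [[0, 0, 0], [0, 0, 0], -0.2],
    [[0, 0, 0], [0, 0, 0], 0.2],
    [[0, 0, 0], [0, 0, 0], 1],
    [[0, 0, 0], [0, 0, 0], 1],
    [[0, 0, 0], [0, 0, 0], 1],
    [[0, 0, 0], [0, 0, 0], 1],
    [[0, 0, 0], [0, 0, -0.03], 1],
    [[0, 0, 0], [0, 0, -0.08], 1],
    [[0, 0, 0], [0, 0, -0.14], 1],
    [[0, 0, 0], [0, 0, -0.17], 1],
    [[0, 0, 0], [0, 0, -0.17], 1]
  ]
}}

```text
time: 10.2
tool_pos: [508.5, -118.4, 253.3]
tcp_rot: [179.7, 0.2, 101.4]
ft_force: [-0.3, 0.5, -0.8]
finger_gap: 85.2
```

```bash
python3 - <<'E'
from h import *
s=sense();print(s["tool_pos"],s["tcp_rot"],s["finger_gap"])
p,d=snapshot("wrist"); cv2.imwrite("pics/w6.png",p); W=cloud(d,camera_info("wrist"))
a=np.radians(11.38); R=np.array([[np.cos(a),np.sin(a)],[-np.sin(a),np.cos(a)]])
L=(W[...,:2]-[530,-235])@R.T;z=W[...,2]
m=(z>80)&(z<125)&(abs(L[...,0])<40)&(abs(L[...,1]-120)<40); print(L[m].min(0),L[m].max(0),z[m].max())
go(538.7,250.5,250,85.34)
E
```

```text
[ 508.48806179 -118.37931171  253.31778975] [179.67922876   0.18512746 101.35648454] 85.18492527486966
[-13.91981288  93.33265599] [ 12.54554926 146.24422863] 115.39702293652346
turn [0.1, 0.1, 16.0] shift [0.3552, 0.1032, 0.0005]
```

View pics/w6.png

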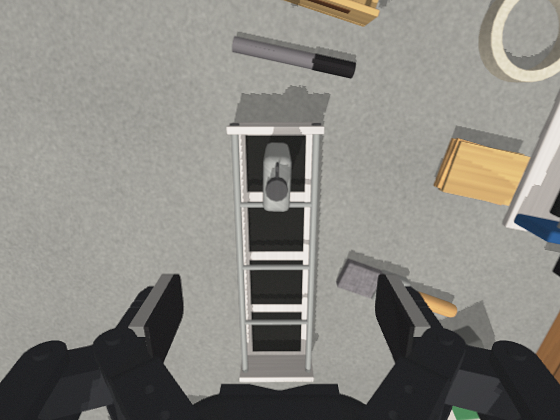

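The hip flask stands at rack-local (-1,120), centred. Next is the flask.

Emit:
{"op": "jog_arm", "data": {
  "plan": [
    [[0, 0, 4], [0.05, 0.014, 0], 1],
    [[0, 0, 8], [0.11, 0.031, 0], 1],
    [[0, 0, 12], [0.17, 0.049, 0], 1],
    [[0, 0, 16], [0.23, 0.066, 0], 1],
    [[0, 0, 16], [0.29, 0.084, 0], 1],
    [[0, 0, 16], [0.34, 0.099, 0], 1],
    [[0, 0, 16], [0.355, 0.103, 0], 1],
    [[0, 0, 16], [0.355, 0.103, 0], 1],
    [[0, 0, 16], [0.355, 0.103, 0], 1]
  ]
}}

```text
time: 11.38
tool_pos: [537.7, 249.0, 248.8]
tcp_rot: [-179.9, 0.1, 85.3]
ft_force: [-0.4, -0.5, 0.5]
finger_gap: 85.0
```

```bash
python3 - <<'E'
from h import *
s=sense();print(s["tool_pos"],s["tcp_rot"],s["finger_gap"])
p,d=snapshot("wrist"); cv2.imwrite("pics/w7.png",p); W=cloud(d,camera_info("wrist"));z=W[...,2]
m=(z>122)&(z<135)&(abs(W[...,0]-538)<45)&(abs(W[...,1]-250)<45); print(W[m].min(0),W[m].max(0))
go(538.7,250.5,88,85.34)
E
```

```text
[537.70826423 249.03470931 248.79026713] [-1.79940500e+02  6.02555259e-02  8.52885128e+01] 84.95907442299156
[516.21997353 227.89954609 122.08344563] [561.34331914 272.80360256 131.83719216]
turn [-0.0, 0.0, -0.1] shift [0.0018, 0.0008, 0.1612]
```

View pics/w7.png

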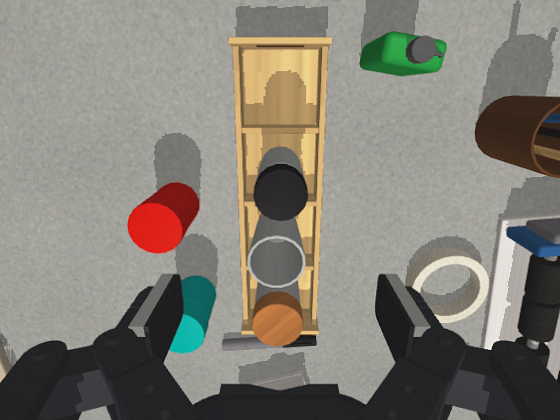

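The first place is empty and the flask, cap at (280,192), is now leftmost at (538.8,250.4). Descending and gripping.

Emit:
{"op": "jog_arm", "data": {
  "plan": [
    [[0, 0, 0], [0.002, 0.001, 0.02], 1],
    [[0, 0, 0], [0.002, 0.001, 0.07], 1],
    [[0, 0, 0], [0.002, 0.001, 0.12], 1],
    [[0, 0, 0], [0.002, 0.001, 0.15], 1],
    [[0, 0, 0], [0.002, 0.001, 0.16], 1],
    [[0, 0, 0], [0.002, 0.001, 0.16], 1],
    [[0, 0, 0], [0.002, 0.001, 0.16], -1],
    [[0, 0, 0], [0.002, 0.001, 0.16], -1],
    [[0, 0, 0], [0.002, 0.001, 0.16], -1],
    [[0, 0, 0], [0.002, 0.001, 0.16], -1],
    [[0, 0, 0], [0.002, 0.001, 0.16], -1],
    [[0, 0, 0], [0.002, 0.001, 0.16], -1]
  ]
}}

```text
time: 12.92
tool_pos: [540.1, 253.0, 91.6]
tcp_rot: [179.9, -0.1, 85.4]
ft_force: [-0.8, 1.2, 6.9]
finger_gap: 44.9
```

Emit:
{"op": "jog_arm", "data": {
  "plan": [
    [[0, 0, 0], [0, 0, 0], -1],
    [[0, 0, 0], [0, 0, 0], -1]
  ]
}}

```text
time: 13.18
tool_pos: [540.1, 253.0, 91.5]
tcp_rot: [179.9, -0.1, 85.4]
ft_force: [-1.7, -0.4, 5.9]
finger_gap: 45.0
```

Emit:
{"op": "jog_arm", "data": {
  "plan": [
    [[0, 0, 0], [0, 0, -0.015], -1],
    [[0, 0, 0], [0, 0, -0.05], -1],
    [[0, 0, 0], [0, 0, -0.095], -1],
    [[0, 0, 0], [0, 0, -0.135], -1],
    [[0, 0, 0], [0, 0, -0.155], -1],
    [[0, 0, 0], [0, 0, -0.155], -1],
    [[0, 0, 0], [0, 0, -0.155], -1]
  ]
}}

```text
time: 14.05
tool_pos: [538.1, 252.1, 242.3]
tcp_rot: [-179.8, 0.1, 85.4]
ft_force: [0.4, -0.3, -2.2]
finger_gap: 44.4
```

```bash
python3 - <<'E'
from h import *
s=sense();print(s["tool_pos"],s["finger_gap"],s["ft_force"])
p,d=snapshot("side"); cv2.imwrite("pics/s8.png",p[:, 100:450])
a=np.radians(11.38)
go(522.1+2*np.sin(a)*-1,-195.8+2,245,101.38)
E
```

```text
[538.08065847 252.10366024 242.33967727] 44.40230723160603 [ 0.42517712 -0.34114192 -2.18737656]
turn [-0.2, 0.1, -16.0] shift [-0.4457, 0.02, -0.0024]
```

View pics/s8.png

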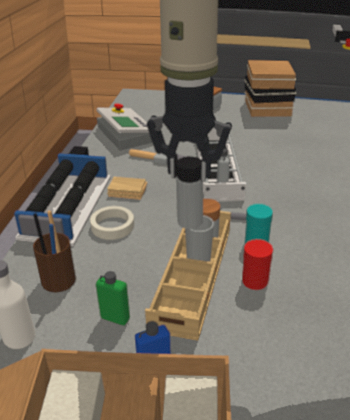

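The flask is held upright with its bottom at about 159 mm, above everything on the way. Carrying.

Emit:
{"op": "jog_arm", "data": {
  "plan": [
    [[0, 0, -1], [-0.02, 0.001, 0], -1],
    [[0, 0, -2], [-0.06, 0.003, 0], -1],
    [[0, 0, -4], [-0.11, 0.005, 0], -1],
    [[0, 0, -6], [-0.16, 0.007, 0], -1],
    [[0, 0, -8], [-0.21, 0.009, 0], -1],
    [[0, 0, -10], [-0.26, 0.012, 0], -1],
    [[0, 0, -12], [-0.31, 0.014, 0], -1],
    [[0, 0, -14], [-0.36, 0.016, 0], -1],
    [[0, 0, -16], [-0.4, 0.018, 0], -1],
    [[0, 0, -16], [-0.43, 0.02, 0], -1],
    [[0, 0, -16], [-0.4457, 0.02, 0], -1],
    [[0, 0, -16], [-0.4457, 0.02, 0], -1]
  ]
}}

```text
time: 15.6
tool_pos: [522.2, -193.6, 243.4]
tcp_rot: [-179.9, -0.1, 101.3]
ft_force: [0.2, 0.8, -3.1]
finger_gap: 44.5
```

```bash
python3 - <<'E'
from h import *
p,d=snapshot("wrist"); cv2.imwrite("pics/w9.png",p);s=sense();print(s["tool_pos"],s["tcp_rot"],s["finger_gap"])
a=np.radians(11.38)
go(521.7,-193.8,91.5,101.38)
E
```

```text
[ 522.49699001 -192.77697277  243.65976056] [-1.79939682e+02 -8.43514085e-02  1.01330932e+02] 44.452545295599464
turn [-0.1, -0.1, -0.0] shift [-0.0011, -0.0008, 0.1522]
```

View pics/w9.png

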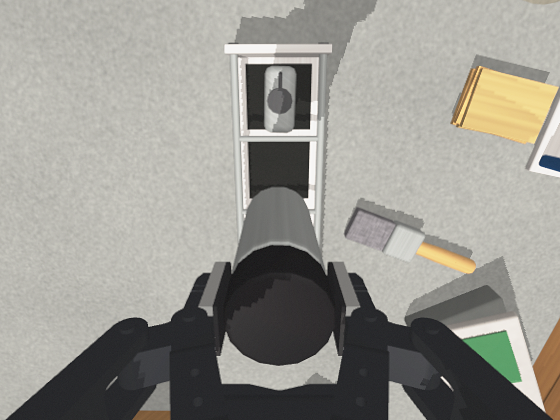

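The flask hangs over the second slot, with the hip flask undisturbed at (280,97). Lowering.

Emit:
{"op": "jog_arm", "data": {
  "plan": [
    [[0, 0, 0], [-0.001, 0, 0.02], -1],
    [[0, 0, 0], [-0.001, 0, 0.06], -1],
    [[0, 0, 0], [-0.001, 0, 0.1], -1],
    [[0, 0, 0], [-0.001, 0, 0.125], -1],
    [[0, 0, 0], [-0.001, 0, 0.14], -1],
    [[0, 0, 0], [-0.001, 0, 0.147], -1],
    [[0, 0, 0], [-0.001, 0, 0.151], -1],
    [[0, 0, 0], [-0.001, 0, 0.152], -1],
    [[0, 0, 0], [-0.001, 0, 0.152], -1],
    [[0, 0, 0], [-0.001, 0, 0.152], -1]
  ]
}}

```text
time: 16.9
tool_pos: [523.4, -194.6, 93.2]
tcp_rot: [180.0, 0.0, 101.4]
ft_force: [0.8, 0.7, -2.5]
finger_gap: 44.8
```

Emit:
{"op": "jog_arm", "data": {
  "plan": [
    [[0, 0, 0], [0, 0, 0.0015], -1],
    [[0, 0, 0], [0, 0, 0.0025], -1],
    [[0, 0, 0], [0, 0, 0.0025], -1],
    [[0, 0, 0], [0, 0, 0.0025], -1]
  ]
}}

```text
time: 17.4
tool_pos: [523.6, -195.0, 91.6]
tcp_rot: [179.9, 0.1, 101.3]
ft_force: [-2.9, 0.9, 6.5]
finger_gap: 44.3
```

Contact felt (6.5 N). Releasing and rising.

Emit:
{"op": "jog_arm", "data": {
  "plan": [
    [[0, 0, 0], [0, 0, 0], 0.1],
    [[0, 0, 0], [0, 0, 0], 0.3],
    [[0, 0, 0], [0, 0, 0], 0.6],
    [[0, 0, 0], [0, 0, 0], 1],
    [[0, 0, 0], [0, 0, 0], 1],
    [[0, 0, 0], [0, 0, 0], 1],
    [[0, 0, 0], [0, 0, 0], 1],
    [[0, 0, 0], [0, 0, -0.03], 1],
    [[0, 0, 0], [0, 0, -0.08], 1],
    [[0, 0, 0], [0, 0, -0.13], 1],
    [[0, 0, 0], [0, 0, -0.16], 1],
    [[0, 0, 0], [0, 0, -0.16], 1]
  ]
}}

```text
time: 18.9
tool_pos: [524.7, -195.2, 253.9]
tcp_rot: [179.7, 0.2, 101.4]
ft_force: [0.3, -0.0, -0.1]
finger_gap: 85.6
```

```bash
cat >> h.py <<'E'
def feed(name,pic):
    p,d=snapshot(name); cv2.imwrite(pic,p); W=cloud(d,camera_info(name))
    a=np.radians(11.38); R=np.array([[np.cos(a),np.sin(a)],[-np.sin(a),np.cos(a)]])
    L=(W[...,:2]-[530,-235])@R.T;z=W[...,2]
    for y in(120,40,-40,-120):
        m=(z>62)&(z<145)&(abs(L[...,0])<40)&(abs(L[...,1]-y)<40)
        if m.sum()>30:
            m&=z>z[m].max()-(30 if y==120 else 9); print(y,L[m].min(0).round(),L[m].max(0).round(),((L[m].min(0)+L[m].max(0))/2).round(1),z[m].max().round())
E
python3 - <<'E'
from h import *
s=sense();print(s["tool_pos"],s["tcp_rot"],s["finger_gap"])
feed("wrist","pics/w10.png")
go(528,177,250,85.34)
E
```

```text
[ 524.65903331 -195.18912915  253.86253532] [179.70818202   0.22154327 101.35442724] 85.58532564297333
120 [-14.  92.] [ 13. 146.] [ -0.4 119.3] 116.0
40 [-24.  16.] [21. 61.] [-1.3 38.5] 129.0
turn [0.1, 0.1, 16.0] shift [0.3636, 0.0774, 0.0009]
```

View pics/w10.png

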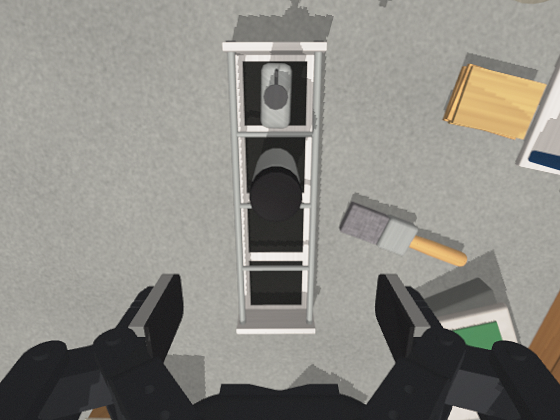

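Flask placed at (-1,39). Next is the tumbler.

Emit:
{"op": "jog_arm", "data": {
  "plan": [
    [[0, 0, 4], [0.05, 0.01, 0], 1],
    [[0, 0, 8], [0.11, 0.023, 0], 1],
    [[0, 0, 12], [0.17, 0.036, 0], 1],
    [[0, 0, 16], [0.23, 0.049, 0], 1],
    [[0, 0, 16], [0.29, 0.062, 0], 1],
    [[0, 0, 16], [0.34, 0.072, 0], 1],
    [[0, 0, 16], [0.3636, 0.0774, 0], 1],
    [[0, 0, 16], [0.3636, 0.0774, 0], 1],
    [[0, 0, 16], [0.3636, 0.0774, 0], 1]
  ]
}}

```text
time: 20.08
tool_pos: [526.8, 176.6, 248.7]
tcp_rot: [-179.9, 0.1, 85.4]
ft_force: [0.4, -0.0, -0.4]
finger_gap: 85.4
```

```bash
python3 - <<'E'
from h import *
s=sense();print(s["tool_pos"],s["tcp_rot"],s["finger_gap"])
p,d=snapshot("wrist"); cv2.imwrite("pics/w11.png",p); W=cloud(d,camera_info("wrist"));z=W[...,2]
m=(z>100)&(z<115)&(abs(W[...,0]-528)<45)&(abs(W[...,1]-177)<45); print(W[m].min(0),W[m].max(0))
go(528.5,177,79,85.34)
E
```

```text
[526.77800732 176.60100574 248.70716947] [-1.79886117e+02  6.29207307e-02  8.53525248e+01] 85.41656388576632
[500.59128075 147.92292161 100.0073686 ] [556.64124594 204.16807537 107.55037603]
turn [-0.1, 0.0, -0.0] shift [0.001, 0.0017, 0.1701]
```

View pics/w11.png

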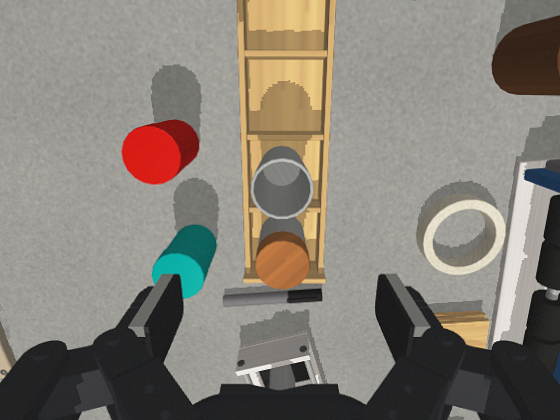

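The tumbler, rim at (282,188), is centred at (528.6,176) and next in order. Both look-alikes reach only x≈440, and the fingers stay above x≈470.

Emit:
{"op": "jog_arm", "data": {
  "plan": [
    [[0, 0, 0], [0, 0.002, 0.02], 1],
    [[0, 0, 0], [0, 0.002, 0.07], 1],
    [[0, 0, 0], [0, 0.002, 0.12], 1],
    [[0, 0, 0], [0, 0.002, 0.155], 1],
    [[0, 0, 0], [0, 0.002, 0.17], 1],
    [[0, 0, 0], [0, 0.002, 0.17], 1],
    [[0, 0, 0], [0, 0.002, 0.17], 1],
    [[0, 0, 0], [0, 0.002, 0.17], -1],
    [[0, 0, 0], [0, 0.002, 0.17], -1],
    [[0, 0, 0], [0, 0.002, 0.17], -1],
    [[0, 0, 0], [0, 0.002, 0.17], -1],
    [[0, 0, 0], [0, 0.002, 0.17], -1]
  ],
  "force": 45
}}

```text
time: 21.62
tool_pos: [530.4, 177.6, 82.2]
tcp_rot: [179.9, -0.1, 85.4]
ft_force: [-2.3, -0.3, 9.5]
finger_gap: 55.4
```

Emit:
{"op": "jog_arm", "data": {
  "plan": [
    [[0, 0, 0], [0, 0, 0], -1],
    [[0, 0, 0], [0, 0, 0], -1]
  ]
}}

```text
time: 21.88
tool_pos: [530.4, 177.7, 82.2]
tcp_rot: [179.9, -0.1, 85.4]
ft_force: [-3.2, -0.5, 8.5]
finger_gap: 55.3
```

Emit:
{"op": "jog_arm", "data": {
  "plan": [
    [[0, 0, 0], [0, 0, -0.015], -1],
    [[0, 0, 0], [0, 0, -0.05], -1],
    [[0, 0, 0], [0, 0, -0.095], -1],
    [[0, 0, 0], [0, 0, -0.135], -1],
    [[0, 0, 0], [0, 0, -0.16], -1],
    [[0, 0, 0], [0, 0, -0.16], -1],
    [[0, 0, 0], [0, 0, -0.16], -1]
  ]
}}

```text
time: 22.75
tool_pos: [528.7, 177.1, 239.0]
tcp_rot: [-179.9, 0.0, 85.4]
ft_force: [-1.2, 0.2, -1.9]
finger_gap: 55.3
```

```bash
python3 - <<'E'
from h import *
s=sense();print(s["tool_pos"],s["finger_gap"],s["ft_force"])
p,d=snapshot("side"); cv2.imwrite("pics/s12.png",p[:, 100:450])
go(537.7,-272.7,240,101.38)
E
```

```text
[528.74368794 177.07393347 238.9634534 ] 55.30913165379871 [-1.21298808  0.15085596 -1.88066317]
turn [-0.1, 0.0, -16.0] shift [-0.4474, 0.0457, -0.0014]
```

View pics/s12.png

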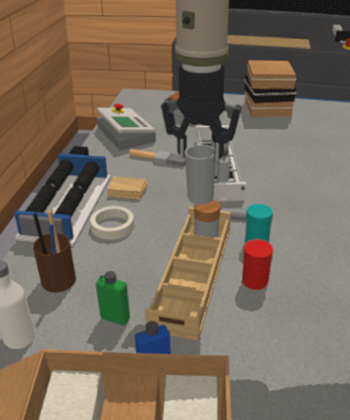

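The tumbler is held upright with its bottom at about 165 mm, which clears the placed flask (130). Carrying.

Emit:
{"op": "jog_arm", "data": {
  "plan": [
    [[0, 0, -1], [-0.02, 0.002, 0], -1],
    [[0, 0, -2], [-0.06, 0.006, 0], -1],
    [[0, 0, -4], [-0.11, 0.011, 0], -1],
    [[0, 0, -6], [-0.16, 0.016, 0], -1],
    [[0, 0, -8], [-0.21, 0.021, 0], -1],
    [[0, 0, -10], [-0.26, 0.026, 0], -1],
    [[0, 0, -12], [-0.31, 0.031, 0], -1],
    [[0, 0, -14], [-0.36, 0.036, 0], -1],
    [[0, 0, -16], [-0.4, 0.041, 0], -1],
    [[0, 0, -16], [-0.43, 0.044, 0], -1],
    [[0, 0, -16], [-0.4474, 0.0457, 0], -1],
    [[0, 0, -16], [-0.4474, 0.0457, 0], -1]
  ]
}}

```text
time: 24.3
tool_pos: [538.0, -272.8, 238.7]
tcp_rot: [-179.9, -0.1, 101.3]
ft_force: [-0.7, 0.4, -0.8]
finger_gap: 55.3
```

```bash
python3 - <<'E'
from h import *
p,d=snapshot("wrist"); cv2.imwrite("pics/w13.png",p);s=sense();print(s["tool_pos"],s["tcp_rot"],s["finger_gap"])
go(537.7,-272.7,82.2,101.38)
E
```

```text
[ 538.34133588 -271.86271484  239.12823648] [-1.79944176e+02 -8.94712031e-02  1.01328835e+02] 55.11345291596128
turn [-0.1, -0.1, -0.1] shift [-0.0009, -0.0006, 0.1569]
```

View pics/w13.png

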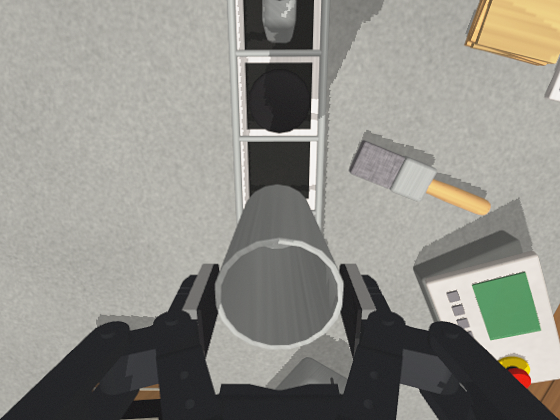

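The tumbler hangs over the third slot, with the flask still at (280,100). Lowering.

Emit:
{"op": "jog_arm", "data": {
  "plan": [
    [[0, 0, 0], [-0.001, 0, 0.02], -1],
    [[0, 0, 0], [-0.001, 0, 0.06], -1],
    [[0, 0, 0], [-0.001, 0, 0.1], -1],
    [[0, 0, 0], [-0.001, 0, 0.13], -1],
    [[0, 0, 0], [-0.001, 0, 0.145], -1],
    [[0, 0, 0], [-0.001, 0, 0.152], -1],
    [[0, 0, 0], [-0.001, 0, 0.1555], -1],
    [[0, 0, 0], [-0.001, 0, 0.1565], -1],
    [[0, 0, 0], [-0.001, 0, 0.1565], -1],
    [[0, 0, 0], [-0.001, 0, 0.1565], -1]
  ]
}}

```text
time: 25.6
tool_pos: [539.2, -273.7, 84.3]
tcp_rot: [180.0, 0.0, 101.3]
ft_force: [0.7, -0.2, -1.6]
finger_gap: 54.7
```

Emit:
{"op": "jog_arm", "data": {
  "plan": [
    [[0, 0, 0], [0, 0, 0.0015], -1],
    [[0, 0, 0], [0, 0, 0.0028], -1],
    [[0, 0, 0], [0, 0, 0.0028], -1],
    [[0, 0, 0], [0, 0, 0.0028], -1]
  ]
}}

```text
time: 26.1
tool_pos: [539.3, -274.1, 82.3]
tcp_rot: [180.0, 0.1, 101.3]
ft_force: [-2.6, 0.3, 7.1]
finger_gap: 54.8
```

Contact at 7 N. Releasing and rising.

Emit:
{"op": "jog_arm", "data": {
  "plan": [
    [[0, 0, 0], [0, 0, 0], 0.35],
    [[0, 0, 0], [0, 0, 0], 0.5],
    [[0, 0, 0], [0, 0, 0], 0.8],
    [[0, 0, 0], [0, 0, 0], 1],
    [[0, 0, 0], [0, 0, 0], 1],
    [[0, 0, 0], [0, 0, 0], 1],
    [[0, 0, 0], [0, 0, 0], 1],
    [[0, 0, 0], [0, 0, -0.03], 1],
    [[0, 0, 0], [0, 0, -0.08], 1],
    [[0, 0, 0], [0, 0, -0.14], 1],
    [[0, 0, 0], [0, 0, -0.17], 1],
    [[0, 0, 0], [0, 0, -0.17], 1]
  ]
}}

```text
time: 27.6
tool_pos: [540.5, -274.4, 255.0]
tcp_rot: [179.7, 0.3, 101.4]
ft_force: [0.2, -0.1, -0.1]
finger_gap: 85.3
```

```bash
python3 - <<'E'
from h import *
s=sense();print(s["tool_pos"],s["tcp_rot"],s["finger_gap"])
feed("wrist","pics/w14.png")
go(522.5,93.5,250,85.34)
E
```

```text
[ 540.45169974 -274.44321053  254.97002976] [179.71269199   0.27111822 101.35462575] 85.2974467492414
120 [-14.  92.] [ 12. 113.] [ -1.1 102.3] 105.0
40 [-24.  16.] [22. 61.] [-0.9 38.5] 129.0
-40 [-30. -69.] [ 26. -13.] [ -2.  -40.5] 104.0
turn [0.1, 0.1, 16.0] shift [0.3635, 0.0557, 0.0016]
```

View pics/w14.png

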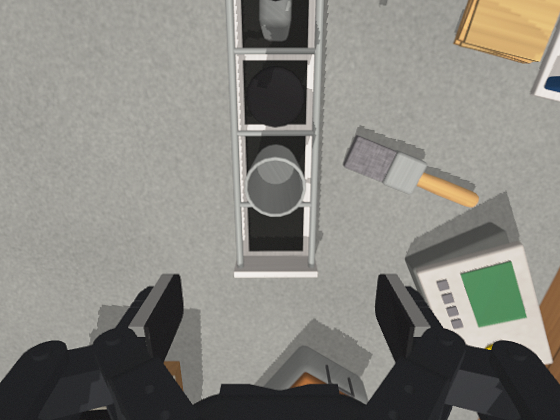

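The tumbler stands at (-2,-40). The hip flask is only partly in frame here, so its reading of 102 is cut off by the picture edge. Next is the jar.

Emit:
{"op": "jog_arm", "data": {
  "plan": [
    [[0, 0, 4], [0.05, 0.008, 0], 1],
    [[0, 0, 8], [0.11, 0.017, 0], 1],
    [[0, 0, 12], [0.17, 0.026, 0], 1],
    [[0, 0, 16], [0.23, 0.035, 0], 1],
    [[0, 0, 16], [0.29, 0.044, 0], 1],
    [[0, 0, 16], [0.34, 0.052, 0], 1],
    [[0, 0, 16], [0.3635, 0.0557, 0], 1],
    [[0, 0, 16], [0.3635, 0.0557, 0], 1],
    [[0, 0, 16], [0.3635, 0.0557, 0], 1]
  ]
}}

```text
time: 28.78
tool_pos: [521.3, 93.3, 249.4]
tcp_rot: [-179.9, 0.0, 85.4]
ft_force: [0.1, 0.0, -1.0]
finger_gap: 85.4
```

```bash
python3 - <<'E'
from h import *
s=sense();print(s["tool_pos"],s["tcp_rot"],s["finger_gap"])
p,d=snapshot("wrist"); cv2.imwrite("pics/w15.png",p); W=cloud(d,camera_info("wrist"));z=W[...,2]
m=(z>86)&(z<105)&(abs(W[...,0]-522)<45)&(abs(W[...,1]-94)<45); print(W[m].min(0),W[m].max(0))
go(522.5,93.5,79,85.34)
E
```

```text
[521.28757871  93.28862323 249.36716183] [-1.79876177e+02  4.65958517e-02  8.53573570e+01] 85.44412404709458
[495.30289131  65.72419944  86.0048511 ] [550.46785001 120.6465606   95.8046265 ]
turn [-0.1, 0.0, -0.0] shift [0.0007, 0.0012, 0.1707]
```

View pics/w15.png

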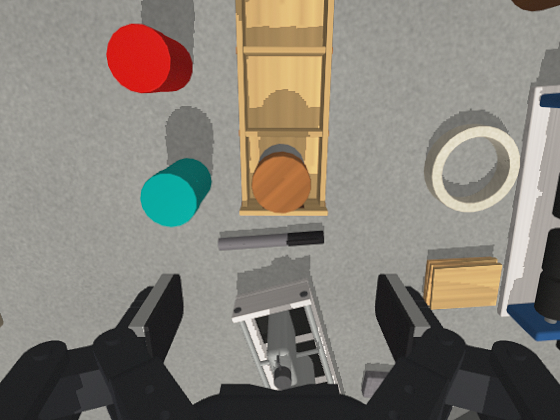

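The brown-lidded jar at (282,182) is the last piece, centred at (522.9,93.2). The red and turquoise ones stand outside the rack.

Emit:
{"op": "jog_arm", "data": {
  "plan": [
    [[0, 0, 0], [0, 0.002, 0.02], 1],
    [[0, 0, 0], [0, 0.002, 0.07], 1],
    [[0, 0, 0], [0, 0.002, 0.12], 1],
    [[0, 0, 0], [0, 0.002, 0.155], 1],
    [[0, 0, 0], [0, 0.002, 0.17], 1],
    [[0, 0, 0], [0, 0.002, 0.17], 1],
    [[0, 0, 0], [0, 0.002, 0.17], 1],
    [[0, 0, 0], [0, 0.002, 0.17], -1],
    [[0, 0, 0], [0, 0.002, 0.17], -1],
    [[0, 0, 0], [0, 0.002, 0.17], -1],
    [[0, 0, 0], [0, 0.002, 0.17], -1],
    [[0, 0, 0], [0, 0.002, 0.17], -1]
  ],
  "force": 50
}}

```text
time: 30.32
tool_pos: [534.7, 95.5, 96.4]
tcp_rot: [178.6, -0.3, 85.4]
ft_force: [-10.3, 0.7, 73.1]
finger_gap: 0.1
```

Emit:
{"op": "jog_arm", "data": {
  "plan": [
    [[0, 0, 0], [0, 0, 0], -1],
    [[0, 0, 0], [0, 0, 0], -1]
  ]
}}

```text
time: 30.58
tool_pos: [535.9, 95.3, 96.6]
tcp_rot: [178.5, -0.3, 85.4]
ft_force: [-8.8, 1.1, 72.0]
finger_gap: -0.0
```

The grasp failed: the gap is 0 and there is 72 N on the tool. I'll relieve the load straight away, then look.

```bash
python3 - <<'E'
from h import *
p,d=snapshot("side"); q,e=snapshot("wrist"); cv2.imwrite("pics/s16.png",np.hstack([cv2.resize(p[150:300,230:400],None,fx=2.4,fy=2.4),cv2.resize(q,(384,288))[:, :]]) if 0 else cv2.resize(p[130:310,230:430],None,fx=3,fy=3)); cv2.imwrite("pics/w16.png",q)
print(sense()["tool_pos"],sense()["ft_force"])
E
```

```text
[535.93331924  95.227902    96.59490061] [-9.17750729  0.74966216 71.95636847]
```

View pics/s16.png

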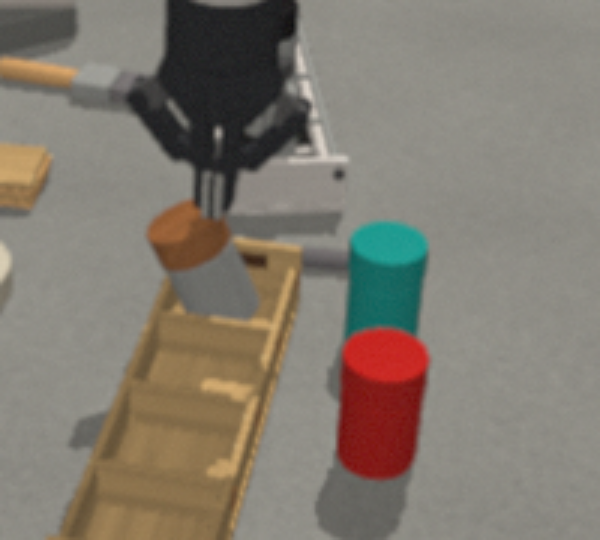

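View pics/w16.png

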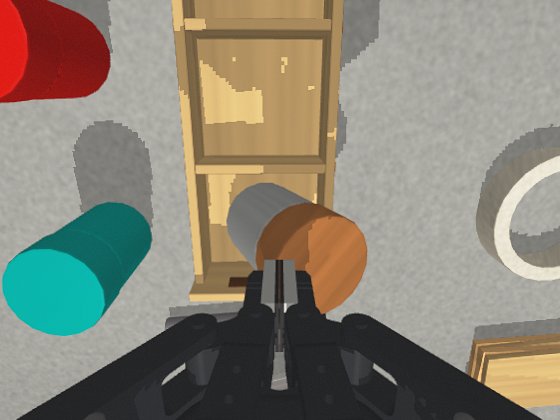

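The jar is tilted toward +x and leaning, with the shut fingertips on its lid edge. The side view shows the lid at (190,235) in the crop; the wrist view shows it at (312,255). I'll measure the tilt before unloading.

```bash
cat >> h.py <<'E'
def lid(name,pic=None):
    p,d=snapshot(name)
    if pic: cv2.imwrite(pic,p)
    W=cloud(d,camera_info(name))
    hsv=cv2.cvtColor(p,cv2.COLOR_BGR2HSV); 
    m=(W[...,2]>55)&(W[...,2]<125)&(abs(W[...,0]-530)<70)&(abs(W[...,1]-95)<60)&(hsv[...,0]<14)&(hsv[...,1]>110)
    S=W[m]; print(name,len(S),"min",S.min(0).round(),"max",S.max(0).round())
    # dominant plane (ransac)
    rng=np.random.default_rng(0); best=None
    for _ in range(400):
        a,b,c=S[rng.choice(len(S),3,False)]; n=np.cross(b-a,c-a); l=np.linalg.norm(n)
        if l<50: continue
        n/=l; r=abs((S-a)@n)<1.5
        if best is None or r.sum()>best.sum(): best=r
    T=S[best]; c=T.mean(0); n=np.linalg.svd(T-c)[2][2]; n*=np.sign(n[2])
    print("plane n",n.round(3),"tilt",np.degrees(np.arccos(n[2])).round(1),"cnt",len(T),"centre",c.round(1),"ext",T.min(0).round(),T.max(0).round())
E
python3 - <<'E'
from h import *
lid("wrist"); lid("side")
E
```

```text
wrist 7122 min [524.  65.  68.] max [583. 121. 120.]
plane n [ 0.392 -0.009  0.92 ] tilt 23.1 cnt 5305 centre [561.2  97.2  93.2] ext [535.  65.  83.] [583. 121. 105.]
side 391 min [526.  65.  69.] max [582. 123. 116.]
plane n [ 0.394 -0.026  0.919] tilt 23.3 cnt 169 centre [560.6  97.1  93.5] ext [536.  65.  84.] [582. 121. 104.]
```

The tilt is 23°, short of the 32° tipping angle, and the base is still in its place (z≈15). I'll unload in small steps so the jar rocks back gently.

Emit:
{"op": "jog_arm", "data": {
  "plan": [
    [[0, 0, 0], [0, 0.002, -0.002], -1],
    [[0, 0, 0], [0, 0.004, -0.005], -1],
    [[0, 0, 0], [0, 0.004, -0.008], -1],
    [[0, 0, 0], [0, 0.004, -0.008], -1]
  ]
}}

```text
time: 31.28
tool_pos: [533.7, 94.2, 97.0]
tcp_rot: [179.2, -0.1, 85.4]
ft_force: [-5.5, 0.0, 37.1]
finger_gap: 0.1
```

```bash
python3 - <<'E'
from h import *
lid("wrist","pics/w17.png"); print(sense()["tool_pos"],sense()["ft_force"])
E
```

```text
wrist 7246 min [523.  65.  70.] max [582. 120. 105.]
plane n [ 0.376 -0.018  0.926] tilt 22.1 cnt 5459 centre [559.6  96.2  93.8] ext [533.  65.  84.] [582. 120. 105.]
[533.77978666  94.1938351   97.06323385] [-6.11918641 -0.22867014 37.48951224]
```

View pics/w17.png

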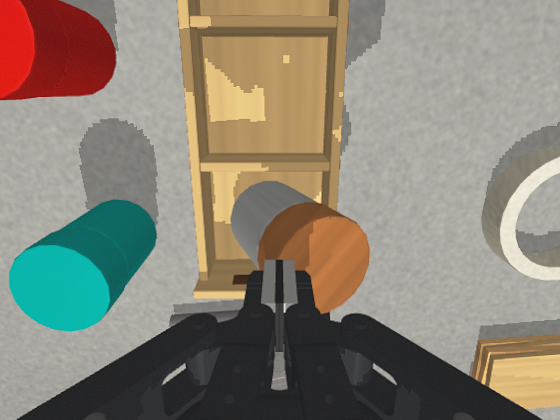

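Emit:
{"op": "jog_arm", "data": {
  "plan": [
    [[0, 0, 0], [0, 0, -0.002], -1],
    [[0, 0, 0], [0, 0, -0.004], -1],
    [[0, 0, 0], [0, 0, -0.006], -1],
    [[0, 0, 0], [0, 0, -0.006], -1]
  ]
}}

```text
time: 31.82
tool_pos: [529.2, 93.7, 97.0]
tcp_rot: [179.8, -0.0, 85.4]
ft_force: [-2.0, -0.4, 12.1]
finger_gap: -0.2
```

```bash
python3 - <<'E'
from h import *
lid("wrist","pics/w18.png"); print(sense()["tool_pos"],sense()["ft_force"])
p,d=snapshot("side"); cv2.imwrite("pics/s18.png",cv2.resize(p[130:310,230:430],None,fx=3,fy=3))
E
```

```text
wrist 7502 min [519.  64.  69.] max [578. 120. 123.]
plane n [ 0.337 -0.022  0.941] tilt 19.8 cnt 5744 centre [555.9  95.6  94.6] ext [528.  64.  85.] [578. 119. 105.]
[529.26990241  93.64876408  97.0540511 ] [-2.05051485  0.5212358  11.06734393]
```

View pics/s18.png

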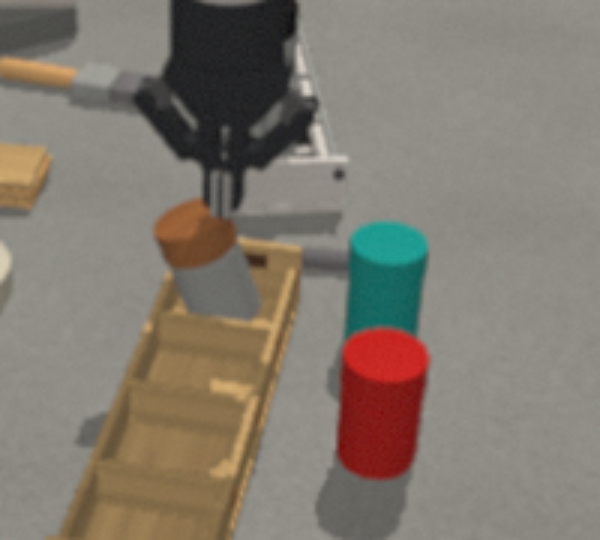

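The load is down to 12 N and the jar is coming back with the fingers. I'll ease on upward and toward -x.

Emit:
{"op": "jog_arm", "data": {
  "plan": [
    [[0, 0, 0], [0, -0.001, -0.001], -1],
    [[0, 0, 0], [0, -0.002, -0.002], -1],
    [[0, 0, 0], [0, -0.004, -0.003], -1],
    [[0, 0, 0], [0, -0.006, -0.004], -1],
    [[0, 0, 0], [0, -0.008, -0.004], -1],
    [[0, 0, 0], [0, -0.01, -0.004], -1]
  ]
}}

```text
time: 32.67
tool_pos: [517.7, 94.3, 98.7]
tcp_rot: [-180.0, 0.0, 85.4]
ft_force: [-0.4, -0.0, 0.4]
finger_gap: 0.2
```

```bash
python3 - <<'E'
from h import *
lid("wrist","pics/w19.png"); print(sense()["tool_pos"],sense()["ft_force"])
p,d=snapshot("side"); cv2.imwrite("pics/s19.png",cv2.resize(p[130:310,230:430],None,fx=3,fy=3))
E
```

```text
wrist 6635 min [499.  68.  63.] max [553. 122. 122.]
plane n [0.041 0.005 0.999] tilt 2.4 cnt 5485 centre [529.2 101.1  93.7] ext [499.  68.  91.] [553. 122.  96.]
[517.46506861  94.27091028  98.66144801] [-0.31037761 -0.12224981 -0.65131   ]
```

View pics/s19.png

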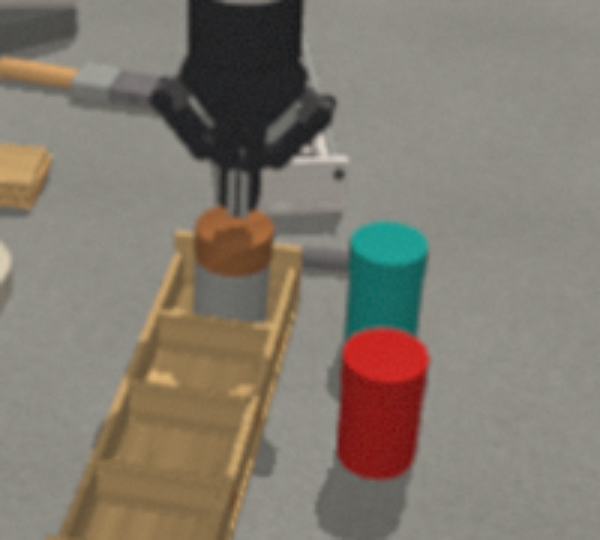

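View pics/w19.png

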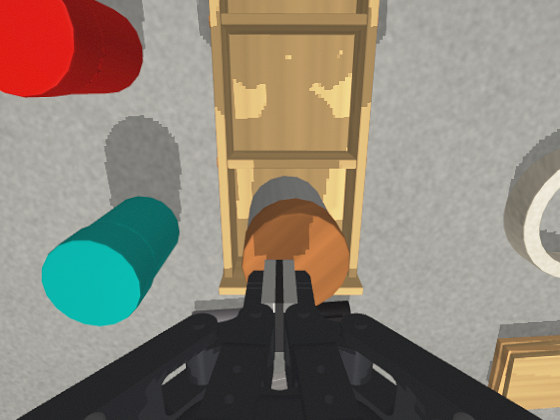

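The jar is standing again (tilt 2.4° and settling). The fingertips appear higher than nose_length implies, so I'll measure where they really are.

```bash
python3 - <<'E'
from h import *
p,d=snapshot("wrist"); W=cloud(d,camera_info("wrist")); s=sense(); print(s["tool_pos"],s["tcp_rot"])
for v in range(255,345,8): print(v,[W[v,u].round(0).tolist() for u in (268,280,292)])
lid("wrist")
E
```

```text
[517.71285288  94.26024818  98.71970116] [-1.79991943e+02 -1.08001067e-04  8.53576328e+01]
255 [[513.0, 100.0, 94.0], [519.0, 99.0, 94.0], [525.0, 98.0, 93.0]]
263 [[514.0, 106.0, 113.0], [519.0, 105.0, 112.0], [524.0, 105.0, 113.0]]
271 [[514.0, 106.0, 120.0], [519.0, 105.0, 120.0], [524.0, 105.0, 120.0]]
279 [[514.0, 106.0, 127.0], [519.0, 105.0, 126.0], [524.0, 105.0, 127.0]]
287 [[514.0, 106.0, 133.0], [519.0, 105.0, 132.0], [524.0, 105.0, 133.0]]
295 [[515.0, 106.0, 138.0], [519.0, 105.0, 138.0], [524.0, 105.0, 139.0]]
303 [[515.0, 105.0, 143.0], [519.0, 105.0, 143.0], [523.0, 105.0, 144.0]]
311 [[515.0, 106.0, 149.0], [519.0, 102.0, 143.0], [523.0, 107.0, 150.0]]
319 [[515.0, 108.0, 156.0], [519.0, 99.0, 144.0], [523.0, 106.0, 153.0]]
327 [[515.0, 107.0, 158.0], [518.0, 95.0, 144.0], [523.0, 107.0, 159.0]]
335 [[515.0, 106.0, 161.0], [518.0, 91.0, 143.0], [523.0, 106.0, 162.0]]
343 [[515.0, 106.0, 164.0], [518.0, 88.0, 144.0], [523.0, 106.0, 165.0]]
wrist 6347 min [496.  70.  59.] max [549. 122. 124.]
plane n [-0.009  0.004  1.   ] tilt 0.6 cnt 5208 centre [524.8 101.7  93.4] ext [496.  70.  92.] [549. 122.  95.]
```

The wrist depth puts the shut fingertips near z≈108 with the TCP reading 98.7. That is about 25 mm higher than nose_length=17 implies, so my earlier grips were nearer the tops than I thought and the jar's was too high. I'll rise and confirm with the side camera.

Emit:
{"op": "jog_arm", "data": {
  "plan": [
    [[0, 0, 0], [0, 0, -0.02], -1],
    [[0, 0, 0], [0, 0, -0.07], -1],
    [[0, 0, 0], [0, 0, -0.12], -1],
    [[0, 0, 0], [0, 0, -0.15], -1],
    [[0, 0, 0], [0, 0, -0.15], -1],
    [[0, 0, 0], [0, 0, -0.15], -1]
  ]
}}

```text
time: 33.62
tool_pos: [517.5, 94.2, 247.8]
tcp_rot: [-179.9, 0.0, 85.4]
ft_force: [-1.2, 0.1, -1.6]
finger_gap: 0.2
```

```bash
cat > tip.py <<'E'
from h import *
import sys
s=sense(); t=s["tool_pos"]; print(t,s["finger_gap"],s["tcp_rot"])
p,d=snapshot("side"); i=camera_info("side"); W=cloud(d,i)
print("proj tcp, tip(+17 ahead), 56 back", proj([t,t-[0,0,17],t+[0,0,56]],i).round(0).tolist())
m=(abs(W[...,0]-t[0])<62)&(abs(W[...,1]-t[1])<35)&(W[...,2]>t[2]-60)&(W[...,2]<t[2]+80)
S=W[m]; print("lowest z rel tcp",np.sort(S[:,2])[:12].round(0)-t[2].round(0))
for z in range(-25,80,5):
    k=(S[:,2]-t[2]>=z)&(S[:,2]-t[2]<z+5)
    if k.any(): print(z,k.sum(),S[k].min(0).round(0)[:2]-t[:2].round(0),S[k].max(0).round(0)[:2]-t[:2].round(0))
u,v=proj([t],i)[0].astype(int)
cv2.imwrite(sys.argv[1],cv2.resize(p[max(0,v-90):v+70,u-90:u+90],None,fx=3.5,fy=3.5))
E
python3 tip.py pics/s20.png; python3 -c "
from h import *
lid('wrist','pics/w20.png')"
```

```text
[517.53450522  94.21021854 247.82247293] 0.2093955858954216 [-1.79937676e+02  9.00134434e-03  8.53556846e+01]
proj tcp, tip(+17 ahead), 56 back [[311.0, 139.0], [311.0, 147.0], [312.0, 113.0]]
lowest z rel tcp [ 7.  9.  9.  9.  9. 10. 10. 10. 11. 11. 11. 11.]
5 6 [-6.  3.] [ 7. 11.]
10 20 [-6.  3.] [11. 12.]
15 28 [-13.   3.] [13. 13.]
20 35 [-13.  -3.] [13. 11.]
25 40 [-13.   2.] [13. 15.]
30 37 [-14.  -8.] [13. 13.]
35 41 [-14.  -5.] [14. 14.]
40 36 [-14.  -6.] [14. 13.]
45 30 [-15.  -5.] [16. 12.]
50 63 [-28.  -5.] [30. 15.]
55 91 [-32. -10.] [34. 17.]
60 121 [-35. -13.] [38. 17.]
65 107 [-41. -16.] [42. 16.]
70 94 [-44. -14.] [48. 16.]
75 105 [-50. -16.] [50. 19.]
wrist 2770 min [495.  67.  56.] max [549. 121.  95.]
plane n [-0.001  0.001  1.   ] tilt 0.1 cnt 2502 centre [522.3  94.2  93. ] ext [495.  67.  91.] [549. 120.  94.]
```

View pics/s20.png

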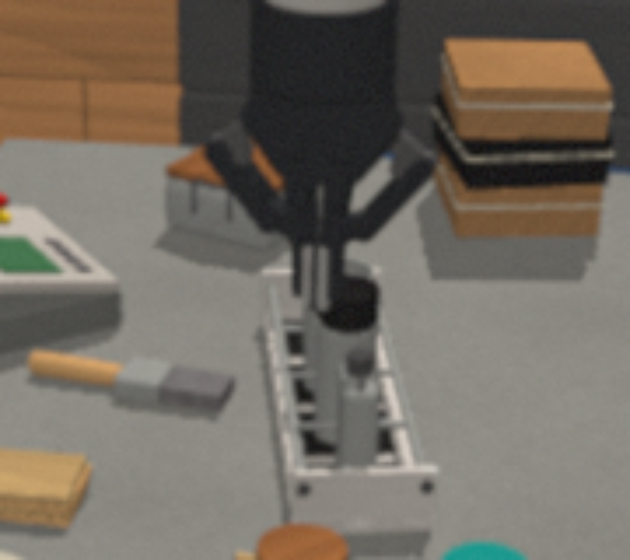

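Both cameras agree: the shut tips sit about 8 mm behind the reported TCP, so the tool frame as reported reaches 25 mm too far. The jar is back upright, tilt 0.1°, at (522,94). I'll regrip with the reported TCP at about 51, which puts the tips near z 60–64, below the lid edge and clear of the 42 mm walls.

```bash
python3 - <<'E'
from h import *
go(522.3,94,51,85.36)
E
```

```text
turn [-0.2, 0.0, -0.0] shift [0.0004, 0.0059, 0.1959]
```

Emit:
{"op": "jog_arm", "data": {
  "plan": [
    [[0, 0, 0], [0, 0.005, 0], 0.7],
    [[0, 0, 0], [0, 0.005, 0], 0.7],
    [[0, 0, 0], [0, 0.005, 0], 0.7],
    [[0, 0, 0], [0, 0.005, 0], 0.7],
    [[0, 0, 0], [0, 0.005, 0.04], 0.7],
    [[0, 0, 0], [0, 0.005, 0.08], 0.7],
    [[0, 0, 0], [0, 0.005, 0.11], 0.7],
    [[0, 0, 0], [0, 0.005, 0.125], 0.7],
    [[0, 0, 0], [0, 0.005, 0.125], 0.7]
  ]
}}

```text
time: 34.85
tool_pos: [522.2, 93.8, 123.1]
tcp_rot: [-179.9, 0.0, 85.4]
ft_force: [-0.1, -0.2, 0.2]
finger_gap: 72.4
```

```bash
python3 - <<'E'
from h import *
s=sense();print(s["tool_pos"],s["finger_gap"],s["ft_force"])
lid("wrist","pics/w21.png"); p,d=snapshot("side"); cv2.imwrite("pics/s21.png",cv2.resize(p[110:290,230:430],None,fx=3,fy=3))
E
```

```text
[522.24318923  93.7821341  123.11451218] 72.39042233488907 [-0.1153553  -0.17419428  0.15050091]
wrist 7052 min [497.  66.  61.] max [551. 121.  97.]
plane n [-0.001  0.003  1.   ] tilt 0.2 cnt 6233 centre [523.8  94.9  94.5] ext [497.  66.  93.] [551. 121.  96.]
```

View pics/w21.png

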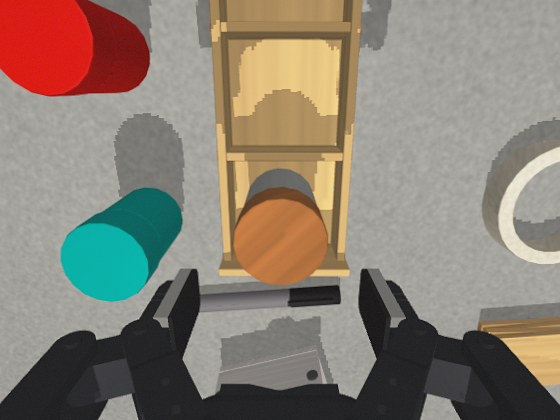

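View pics/s21.png

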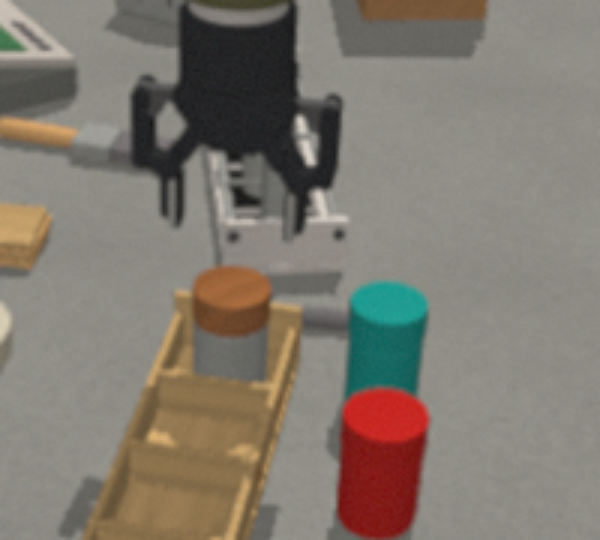

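The jar at (281,237) lies centred between the fingers, which are clear above it. Descending 71 mm.

Emit:
{"op": "jog_arm", "data": {
  "plan": [
    [[0, 0, 0], [0, 0.001, 0.03], 0.7],
    [[0, 0, 0], [0, 0.001, 0.055], 0.7],
    [[0, 0, 0], [0, 0.001, 0.068], 0.7],
    [[0, 0, 0], [0, 0.001, 0.072], 0.7],
    [[0, 0, 0], [0, 0.001, 0.072], 0.7],
    [[0, 0, 0], [0, 0.001, 0.072], 0.7]
  ]
}}

```text
time: 35.7
tool_pos: [524.8, 93.9, 53.0]
tcp_rot: [179.9, -0.0, 85.4]
ft_force: [0.5, -0.1, -0.1]
finger_gap: 72.4
```

```bash
python3 - <<'E'
from h import *
s=sense();print(s["tool_pos"],s["finger_gap"],s["ft_force"])
p,d=snapshot("side"); cv2.imwrite("pics/s22.png",cv2.resize(p[130:310,230:430],None,fx=3,fy=3))
E
```

```text
[524.79594006  93.85901169  53.01938119] 72.43269386112117 [ 0.54116926 -0.06623074 -0.09000489]
```

View pics/s22.png

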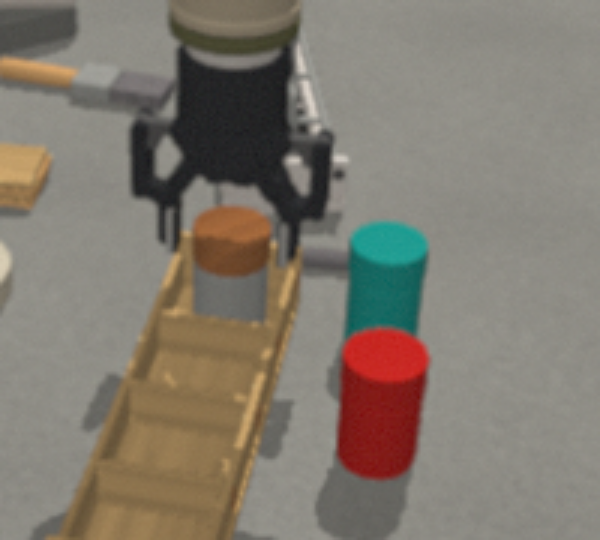

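The fingers straddle the lid over its full height with no contact force. Closing.

Emit:
{"op": "jog_arm", "data": {
  "plan": [
    [[0, 0, 0], [0, 0, 0], -1],
    [[0, 0, 0], [0, 0, 0], -1],
    [[0, 0, 0], [0, 0, 0], -1],
    [[0, 0, 0], [0, 0, 0], -1],
    [[0, 0, 0], [0, 0, 0], -1]
  ],
  "force": 50
}}

```text
time: 36.38
tool_pos: [524.2, 93.9, 52.8]
tcp_rot: [180.0, -0.0, 85.4]
ft_force: [-2.6, 0.1, 6.7]
finger_gap: 54.7
```

Gap 54.7 holds on the 56 mm lid. A short test lift comes first.

Emit:
{"op": "jog_arm", "data": {
  "plan": [
    [[0, 0, 0], [0, 0, -0.008], -1],
    [[0, 0, 0], [0, 0, -0.015], -1],
    [[0, 0, 0], [0, 0, -0.015], -1]
  ]
}}

```text
time: 36.75
tool_pos: [524.5, 93.8, 67.6]
tcp_rot: [179.9, -0.0, 85.4]
ft_force: [0.6, 0.7, -2.3]
finger_gap: 55.1
```

```bash
python3 - <<'E'
from h import *
s=sense();print(s["tool_pos"],s["finger_gap"],s["ft_force"])
lid("wrist")
E
```

```text
[524.46465788  93.76810735  67.63506203] 55.13772466557942 [ 0.57450557  0.65264352 -2.33246835]
wrist 15824 min [496.  66.  78.] max [552. 122. 110.]
plane n [0.02  0.002 1.   ] tilt 1.1 cnt 13133 centre [524.4  95.5 107.6] ext [497.  66. 105.] [552. 121. 110.]
```

The jar lifts with the tool, tilt about 1°. Raising fully.

Emit:
{"op": "jog_arm", "data": {
  "plan": [
    [[0, 0, 0], [0, 0, -0.02], -1],
    [[0, 0, 0], [0, 0, -0.06], -1],
    [[0, 0, 0], [0, 0, -0.1], -1],
    [[0, 0, 0], [0, 0, -0.13], -1],
    [[0, 0, 0], [0, 0, -0.145], -1],
    [[0, 0, 0], [0, 0, -0.145], -1],
    [[0, 0, 0], [0, 0, -0.145], -1]
  ]
}}

```text
time: 37.67
tool_pos: [522.9, 93.7, 209.8]
tcp_rot: [-179.8, 0.0, 85.4]
ft_force: [0.1, -0.4, -2.6]
finger_gap: 54.6
```

```bash
python3 - <<'E'
from h import *
s=sense();print(s["tool_pos"],s["finger_gap"],s["ft_force"])
go(553.7,-352.6,212,101.38)
E
```

```text
[522.93524071  93.66745189 209.82996412] 54.61653571899305 [ 0.13930687 -0.3644531  -2.63338355]
turn [-0.2, 0.0, -16.0] shift [-0.4423, 0.0668, -0.0022]
```

Emit:
{"op": "jog_arm", "data": {
  "plan": [
    [[0, 0, -1], [-0.02, 0.003, 0], -1],
    [[0, 0, -2], [-0.06, 0.009, 0], -1],
    [[0, 0, -4], [-0.11, 0.017, 0], -1],
    [[0, 0, -6], [-0.16, 0.024, 0], -1],
    [[0, 0, -8], [-0.21, 0.032, 0], -1],
    [[0, 0, -10], [-0.26, 0.039, 0], -1],
    [[0, 0, -12], [-0.31, 0.047, 0], -1],
    [[0, 0, -14], [-0.36, 0.054, 0], -1],
    [[0, 0, -16], [-0.4, 0.06, 0], -1],
    [[0, 0, -16], [-0.43, 0.065, 0], -1],
    [[0, 0, -16], [-0.4423, 0.0668, 0], -1],
    [[0, 0, -16], [-0.4423, 0.0668, 0], -1]
  ]
}}

```text
time: 39.17
tool_pos: [554.0, -352.3, 210.2]
tcp_rot: [-179.9, -0.1, 101.3]
ft_force: [-0.1, 0.4, -2.6]
finger_gap: 54.3
```

```bash
python3 - <<'E'
from h import *
p,d=snapshot("wrist"); cv2.imwrite("pics/w23.png",p);s=sense();print(s["tool_pos"],s["tcp_rot"],s["finger_gap"])
p,d=snapshot("side"); cv2.imwrite("pics/s23.png",cv2.resize(p[80:240,250:430],None,fx=3.5,fy=3.5))
go(553.5,-352.4,52.8,101.38)
E
```

```text
[ 554.31180313 -351.60011427  210.66831237] [-1.79941786e+02 -1.03388391e-01  1.01352308e+02] 54.75469638987625
turn [-0.0, -0.1, 0.0] shift [-0.0011, -0.0012, 0.1583]
```

View pics/w23.png

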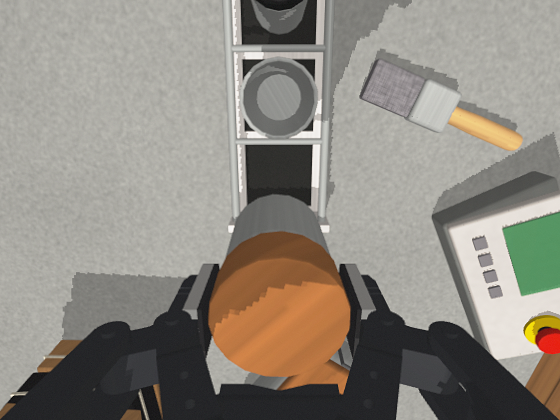

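View pics/s23.png

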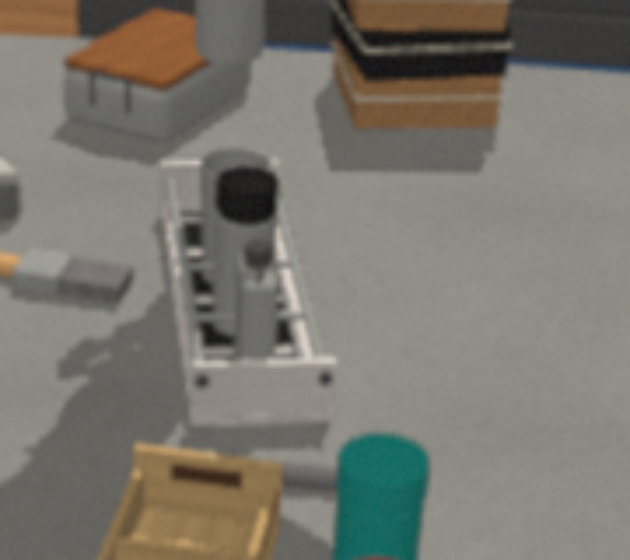

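The jar hangs over the fourth slot and the tumbler stands upright at (279,98). Lowering.

Emit:
{"op": "jog_arm", "data": {
  "plan": [
    [[0, 0, 0], [-0.001, -0.001, 0.02], -1],
    [[0, 0, 0], [-0.001, -0.001, 0.06], -1],
    [[0, 0, 0], [-0.001, -0.001, 0.1], -1],
    [[0, 0, 0], [-0.001, -0.001, 0.13], -1],
    [[0, 0, 0], [-0.001, -0.001, 0.145], -1],
    [[0, 0, 0], [-0.001, -0.001, 0.153], -1],
    [[0, 0, 0], [-0.001, -0.001, 0.157], -1],
    [[0, 0, 0], [-0.001, -0.001, 0.158], -1],
    [[0, 0, 0], [-0.001, -0.001, 0.158], -1],
    [[0, 0, 0], [-0.001, -0.001, 0.158], -1]
  ]
}}

```text
time: 40.52
tool_pos: [554.2, -354.0, 54.6]
tcp_rot: [180.0, 0.0, 101.4]
ft_force: [-0.9, 0.2, -2.3]
finger_gap: 54.9
```

Emit:
{"op": "jog_arm", "data": {
  "plan": [
    [[0, 0, 0], [0, 0, 0.0015], -1],
    [[0, 0, 0], [0, 0, 0.0025], -1],
    [[0, 0, 0], [0, 0, 0.0025], -1],
    [[0, 0, 0], [0, 0, 0.0025], -1]
  ]
}}

```text
time: 41.02
tool_pos: [554.3, -354.4, 52.9]
tcp_rot: [180.0, 0.1, 101.3]
ft_force: [-2.6, 0.8, 4.9]
finger_gap: 54.8
```

Contact at 5 N. Releasing and rising.

Emit:
{"op": "jog_arm", "data": {
  "plan": [
    [[0, 0, 0], [0, 0, 0], 0.35],
    [[0, 0, 0], [0, 0, 0], 0.5],
    [[0, 0, 0], [0, 0, 0], 0.7],
    [[0, 0, 0], [0, 0, 0], 0.8],
    [[0, 0, 0], [0, 0, 0], 0.8],
    [[0, 0, 0], [0, 0, 0], 0.8],
    [[0, 0, 0], [0, 0, -0.03], 0.8],
    [[0, 0, 0], [0, 0, -0.08], 0.8],
    [[0, 0, 0], [0, 0, -0.14], 0.8],
    [[0, 0, 0], [0, 0, -0.19], 0.8],
    [[0, 0, 0], [0, 0, -0.21], 0.8],
    [[0, 0, 0], [0, 0, -0.21], 0.8]
  ]
}}

```text
time: 42.52
tool_pos: [554.5, -354.3, 262.9]
tcp_rot: [179.9, 0.1, 101.4]
ft_force: [0.3, 0.4, -0.7]
finger_gap: 76.7
```

Emit:
{"op": "jog_arm", "data": {
  "plan": [
    [[0, 0, 0], [-0.06, 0, 0], 0.8],
    [[0, 0, 0], [-0.12, 0, 0], 0.8],
    [[0, 0, 0], [-0.15, 0, 0], 0.8],
    [[0, 0, 0], [-0.15, 0, 0], 0.8],
    [[0, 0, 0], [-0.15, 0, 0], 0.8]
  ]
}}

```text
time: 43.15
tool_pos: [582.9, -499.7, 258.3]
tcp_rot: [-179.9, -0.2, 101.4]
ft_force: [1.1, 0.8, -0.2]
finger_gap: 77.0
```

```bash
python3 - <<'E'
from h import *
s=sense();print(s["time"],s["tool_pos"],s["tcp_rot"],s["finger_gap"])
feed("wrist","pics/w25.png"); feed("side","pics/s25.png"); 
feed("top","pics/t25.png")
E
```

```text
43.15 [ 582.90486212 -499.70692203  258.33960797] [-179.88440053   -0.20575534  101.36254116] 77.00462406092021
-120 [ -28. -150.] [  27. -115.] [  -0.7 -132.6] 97.0
120 [-11.  96.] [ 15. 150.] [  1.9 122.7] 118.0
40 [-21.  15.] [24. 63.] [ 1.4 38.9] 133.0
-40 [-27. -72.] [ 28. -20.] [  0.5 -45.9] 109.0
-120 [ -28. -149.] [ 27. -96.] [  -0.5 -122.7] 97.0
120 [-12.  90.] [ 14. 145.] [  1.1 117.8] 120.0
40 [-21.  17.] [23. 60.] [ 1.3 38.5] 136.0
-40 [-28. -69.] [ 28. -11.] [  0.3 -39.9] 109.0
-120 [ -28. -149.] [ 26. -93.] [  -0.7 -120.8] 100.0
```

View pics/w25.png

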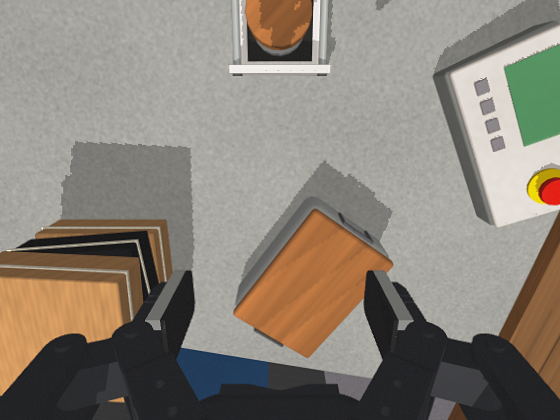

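View pics/t25.png

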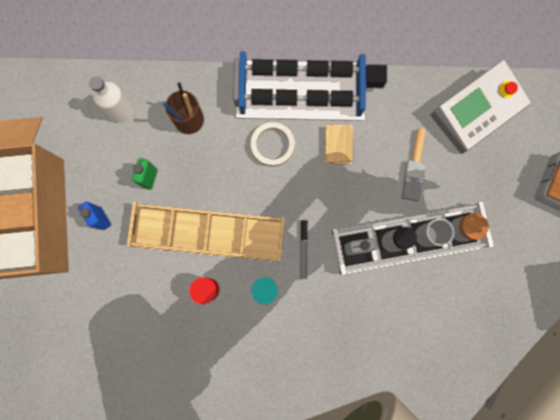

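View pics/s25.png

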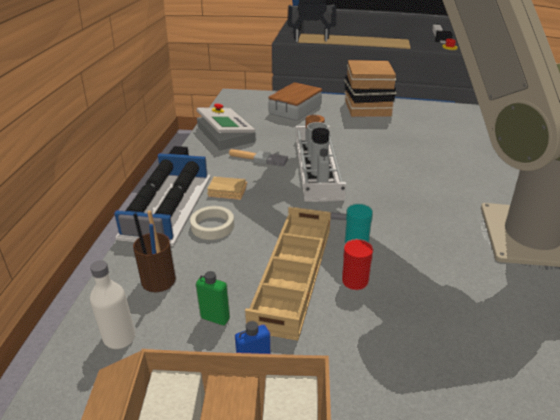

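All four pieces stand in order in the feed rack: hip flask (362,246), flask (403,238), tumbler (440,232) and jar (474,226) in the top view. All are within 3 mm of their centres in that view. The marker, tape, offcuts and brush are where they started, and the gripper is clear.

```bash
python3 -c "
from bench import *
print(hand_in())"
```

```text
the job is handed in; nothing more can be done
None
```

All four pieces are in the feed rack in their original left-to-right order (hip flask, flask, tumbler, jar), and the job was handed in at about 43 s of the 128 s allowed. I moved them one at a time from the left. Each was set down until the wrist felt contact (5–7 N), then released.

**Last checks:** In the final top view, every piece stands within about 3 mm of its place's centre, at the right height for a piece on the rack floor. The bystanders look unmoved against the first picture, and the gripper was clear of everything. I did not separately measure upright tilt after the last release. The side camera read the tumbler 6 mm off along the row (y = -46), but most of it was hidden from that camera. The top view put it at -40, and the wrist view had it at -40.5 after placing.

**What went wrong:** The first grip on the jar slipped.
- **What happened:** The fingers shut above the lid, pressed on it with up to 73 N, and tilted the jar about 23° in its rack place. It did not fall or leave the place. I eased off in small steps until it stood upright again, then gripped it 27 mm lower and placed it normally.
- **Limits:** 73 N is under the 120 N wrist limit. The pictures show only the fingertips on the jar, so I don't think the 40 N limit on the gripper's body was touched, but I could not confirm that.
- **Cause:** Both cameras showed the shut fingertips about 8 mm behind the reported TCP, while `nose_length` puts them 17 mm ahead. The first three pieces were therefore gripped about 25 mm higher than I meant, though they held.

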